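Time and pin the mill's drive pulley

ROBOT

A 6-joint arm with a two-finger parallel gripper is mounted at the origin on a cart in front of the work surface, level with it; the furniture and walls round the work are solid. World frame = base frame: x ahead of the robot, y to its left, z up, the work surface at z = 0. Lengths are in m, angles in rad, forces in N, time in s.
With the tool pointing down it reaches from about 0.35 to 0.975 m from the base axis. Payload 17.4 kg.
Tool frame: the origin (TCP) lies at the very end of the fingers, on their centre line; the grasp point (between the pads) lies 19 mm behind it; z points along the fingers, y is the direction in which the jaws open and shut (so a half turn about z gives the same grasp; the last joint's range is limited). The gripper opens to 85 mm and grips with 20 to 120 N. Pads are 22 mm wide; open, the fingers measure 114 mm over their backs; the gripper's body (76 mm by 85 mm) begins 54 mm behind the grasp point. The pads swing forward as they close: fully open they stand 13 mm farther back than shut.
Start: joints at [-1.25, 0.116, 1.442, -0, 1.584, -0.038], TCP at [0.237, -0.632, 0.208] pointing down, gripper open.
Joint ranges: [-2.83, 2.83], [-0.83, 2.19], [0.07, 2.5], [-1.14, 4.28], [0.01, 3], [-2.97, 2.97]. Speed limits (rad/s): [1.89, 1.89, 2.22, 3.14, 3.14, 3.14].

INTERFACE

Orientations are given as a 3x3 rotation matrix whose columns are the frame's x, y, z axes.
In Python, from plant import sense, imaging, job gives the robot as it stands.
- The arm moves only by the tool play_rows, never from a script. Its argument "moves" is a list of rows, each a list of 4 numbers: the shift along the tool's x, y, z in m, then the turn about the tool's z in rad. A call has 1 to 8 rows; each row shifts and turns the pose as measured when the row begins, along the tool's axes as they then stand; what a row does not reach is not made up. A row lasts 1/10 s, in which the tool goes at most 50 mm and 8.59 degrees, less where a joint would pass 70% of its speed; a pose out of reach is approached as far as the arm can. A call is refused whole if a number of a shift passes 0.05 or a number of a turn 0.15, either way. A call with a gripper value outside its range is refused whole. "claw" is the opening, from 0 (shut) to 1 (fully open), set as the call begins (left out, the last holds). The fingers move at their own pace and stop on an object; the grip force is fixed at half the most. Time passes only in rows, so rows that do not move let the fingers close. It gives the time, the measured TCP pose, the force and the opening at its end, in the units of the state.
- sense(): the state, without advancing time (a new reading comes with each control period).
- imaging.snapshot(name): name is "scene" or "top" or "wrist"; returns (picture, depth): 400x640x3 uint8, red, green, blue; 400x640 float32, m along the optical axis (not along the pixel's ray), 0 where there is no reading.
- imaging.camera_info(name): a dict with "fx", "fy", "cx", "cy" (pixels), "dist" ([k1, k2, p1, p2, k3] as OpenCV has them; the pictures are not rectified), "rvec" (rotation vector, rad) and "tvec" (3), from world to camera coordinates, as OpenCV has them; the wrist camera has in their place "mount" (4x4, takes a point from camera to tool coordinates, whose origin is the TCP and whose axes are the flange's). Camera axes: x right, y down, z forward; pixel columns grow to the right and rows downward; lengths in m; the calibration is good to about 2 mm. A picture is of the moment at which its call begins: read the wrist's pose just before it. camera_info takes no time and is no camera call.
- job.finish_job(): hands the job in, once; it reports no verdict.
The state is a dict: "time": time; "q": joint angles; "joint_velocities": joint speeds; "effort": joint torques, N m; "tcp_pos": TCP position; "eef_rot": TCP orientation; "contact_force": force on the tool from outside, world axes, zero at the start; "torque": the same for the moment, N m; "gripper_width": finger opening in m.
Only numpy, scipy, OpenCV 4.12 (cv2) and the standard library are available. Lean on these libraries where they do the work, as an engineer would, in place of code of your own. Each camera call takes 0.05 s, during which the arm holds its last target.

TASK

Turn the drive pulley by pressing lightly on its rim and dragging it round until the engraved line faces the fixed pointer. Then take the steel timing pin from its stand and put it through the pulley's hole, all the way down into the hole in the plate below, and let go. Never put more than 15 N on the unit, with the fingers or the pin, and leave the other things on the bench where they are.

Things in the scene. Friction and masses are not known exactly. Their poses are not given: they have to be found in the camera images.
- drive_unit: grey bearing plate, 200 x 170 x 14 mm, fixed to the bench, carrying the pulley on an upright shaft. Origin on the pulley's axis at the plate's underside (bench top); x points from the axis to the pointer, z up. The bright metal pointer bracket stands at x = 75 to 110 mm and is 65 mm high over the bench
- pulley_axis (a point): point of the fixed shaft on the pulley's axis, 47 mm above the bench. The pulley is a level grey toothed disc, 148 mm across, 18 mm thick, with a flat top face and a low hub boss 38 mm across, 2.5 mm high, too low to grip. NOT MEASURED: each unit's collar is set differently, so the unloaded top face lies anywhere from 36 to 58 mm above the bench and must be found by touch
- rim_circle (a point): point of the fixed frame over the middle of the rim (the outer 15 mm of the pulley's face), on the side away from the pointer, 66 mm from the axis, 47 mm above the bench. The pulley gives downward on a spring, 1 mm per 10 N, 5 mm at most. About 3 N along the rim turns it; it stays where left. Fingers pressed down on the rim with some 6 to 11 N drag it round by friction, at times with a little slip
- pulley (a joint): angle of the pulley in rad, counterclockwise from above positive; 0 when the engraved line on its face (white-filled, radial, 22 x 4 mm, at the rim) points at the pointer. Starts between 0.5 and 1.5. The pulley's timing hole is 12 mm across, chamfered, 45 mm from the axis, 90 degrees counterclockwise from the line
- pointer_tip (a point): tip of the fixed bright metal pointer, 1 mm outside the pulley's edge (75 mm from the axis), 62.5 mm above the bench
- timing_hole (a point): centre of the mouth of the hole in the plate under the pulley, 12 mm across with a chamfer, goes down to the bench; the mouth is 14 mm above the bench, 45 mm from the axis along the unit's y. At pulley angle 0 the pulley's hole is straight above it
- timing_pin: steel pin, 100 mm long: smooth shank 10 mm across and 74 mm long with a round-nosed tip below, and a round head 20 mm across and 26 mm high above it. Origin at the lower tip, z up along the pin; head from z = 74 to 100 mm. 60 g. Stands upright in its stand at first, about 30 mm deep in the hole
- pin_tip (a point): the lower tip of the timing pin (the pin's origin)
- pin_stand: plain grey block, 52 x 52 x 40 mm high, fixed, with one hole 12 mm across and 30 mm deep in the middle of its top. Origin at the centre of its underside. It stands to the left or to the right of the drive unit
- flask: clear conical flask, 63 mm across, 106 mm high, loose; stands on the side where the pin stand is not. Origin at the centre of its underside. Leave alone
- hex_key: black hex key, 88 x 33 x 5 mm, lying on the bench to the right. Leave alone
There are look-alikes about, which are no part of the job. Several things have the shape of the timing_pin; the one meant has the colours described above. There is more than one size of the pin_stand; the job needs the larger.

How it is judged:
On the way, in this order (a step that is already met when the one before it is completed fails the run):
1. the pulley's engraved line faces the pointer (within 0.05 rad) and the pulley has come to rest, the pin still in its stand (value of joint pulley between -0.05 and 0.05 rad and velocity of joint pulley between -0.05 and 0.05 rad/s and distance between timing_pin and pin_stand below 0.02 m), for 0.3 s.
2. the timing pin stands fully down in the plate's hole, through the pulley, with the line still at the pointer (value of joint pulley between -0.05 and 0.05 rad and z of pin_tip in the frame of drive_unit below 0.005 m and horizontal distance between pin_tip and timing_hole below 0.005 m and angle between timing_pin's own z axis and vertical below 0.12 rad), for 0.2 s.
At the end, for the whole second after the job is handed in: the pulley is at rest with its line at the pointer (angle 0 within 0.05 rad), and the timing pin stands upright (within 0.12 rad) through the pulley's hole with its tip at the bottom of the plate's hole (within 5 mm of the bench, within 5 mm of the hole's axis), at rest and released (all of step 2 and velocity of joint pulley between -0.05 and 0.05 rad/s and linear speed of timing_pin below 0.02 m/s); the robot touches nothing.
It fails at once if the fingers press or push on the drive unit (plate, pulley, pointer) with more than 15 N (contact force between the fingers and drive_unit above 15 N).
It fails at once if the timing pin is forced against the drive unit with more than 15 N (contact force between timing_pin and drive_unit above 15 N).
It fails at once if the flask or the hex key is moved by more than 30 mm (distance of any of flask, hex_key from where it was at the start of the episode above 0.03 m).
It also fails if it takes over 67 s, if anything falls off the work surface, if the arm or the gripper's body presses on something with over 40 N, if the wrist force passes 120 N, or if a joint passes its speed limit or range.

## Working session

There is one attempt and no reset: what is moved stays moved. The work goes in short steps, Python scripts to look and compute and a tool call to move; the robot and the scene stay as the last step left them, time stands still between calls to the robot, and variables do not carry over. Pictures are saved under pics/ and viewed, and the job is handed in when it is done.

Besides the shell and the picture viewer there is one more tool, called after ">>>" by a JSON object that holds its "fn" and its "kwargs", one argument or row to a line. play_rows: Moves the arm, as the interface text tells. Its arguments: {"type":"object","properties":{"moves":{"type":"array","items":{"type":"array","items":{"type":"number"}}},"claw":{"type":"number"}},"required":["moves"]}

```bash
ls; mkdir -p pics
python3 - <<'E'
from plant import sense, imaging, job
import cv2,numpy as np
s=sense(); print(s)
for n in ["scene","top","wrist"]:
    p,d=imaging.snapshot(n); cv2.imwrite(f"pics/{n}0.png",p[:,:,::-1]); np.save(f"pics/{n}0.npy",d)
    print(n,imaging.camera_info(n))
E
```

```text
pics
{'time': 0.0, 'q': array([-1.24982014e+00,  1.16472921e-01,  1.44228084e+00, -3.03856983e-05,
        1.58396680e+00, -3.78001940e-02]), 'joint_velocities': array([-8.80903753e-04,  6.46747494e-04, -1.82384412e-05,  1.86647556e-03,
       -8.05833799e-04, -6.47717393e-04]), 'effort': array([ 4.95732766e-04, -7.31993151e+01, -6.32494640e+01, -8.77473667e-05,
        6.34217751e-03,  3.61363035e-06]), 'tcp_pos': array([ 0.23692673, -0.63182345,  0.20706132]), 'eef_rot': array([[ 9.36327309e-01,  3.51128213e-01, -3.84675193e-04],
       [ 3.51128423e-01, -9.36326709e-01,  1.06070788e-03],
       [ 1.22628060e-05, -1.12824015e-03, -9.99999363e-01]]), 'contact_force': array([ 0.34776567,  0.26932787, -0.91522289]), 'torque': array([-0.06556614, -0.00535052,  0.00317559]), 'gripper_width': 0.08514733105416437}
scene {'fx': 375.9337033041489, 'fy': 375.9337033041489, 'cx': 319.0389571891283, 'cy': 197.4112927901766, 'dist': array([-0.053099,  0.      ,  0.      ,  0.      ,  0.      ]), 'rvec': array([ 0.73982187, -2.39285083,  1.32424616]), 'tvec': array([0.46099138, 0.20014387, 0.66704704])}
top {'fx': 459.5959418355549, 'fy': 459.5959418355549, 'cx': 315.46062348968127, 'cy': 195.662328033056, 'dist': array([0.03345534, 0.        , 0.        , 0.        , 0.        ]), 'rvec': array([ 2.16498857, -2.10356688,  0.19149299]), 'tvec': array([0.0239887, 0.5150295, 1.0364489])}
wrist {'fx': 344.7209179639257, 'fy': 344.7209179639257, 'cx': 322.51660340787276, 'cy': 198.76066050825324, 'dist': array([-0.06805903,  0.        ,  0.        ,  0.        ,  0.        ]), 'mount': array([[-7.17922664e-04, -9.63927584e-01, -2.66163666e-01,
         6.78531121e-02],
       [ 9.99999742e-01, -6.85352343e-04, -2.15252710e-04,
         1.74572561e-04],
       [ 2.50721328e-05, -2.66163752e-01,  9.63927828e-01,
        -1.65964197e-01],
       [ 0.00000000e+00,  0.00000000e+00,  0.00000000e+00,
         1.00000000e+00]])}
```

View pics/scene0.png

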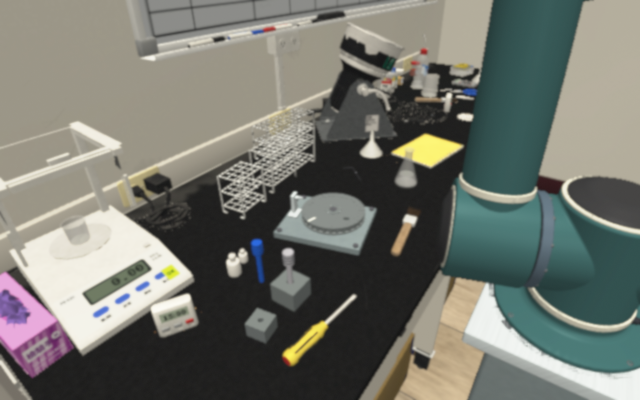

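View pics/top0.png

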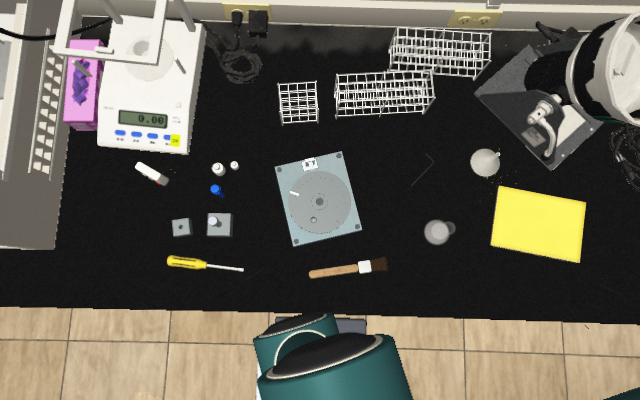

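View pics/wrist0.png

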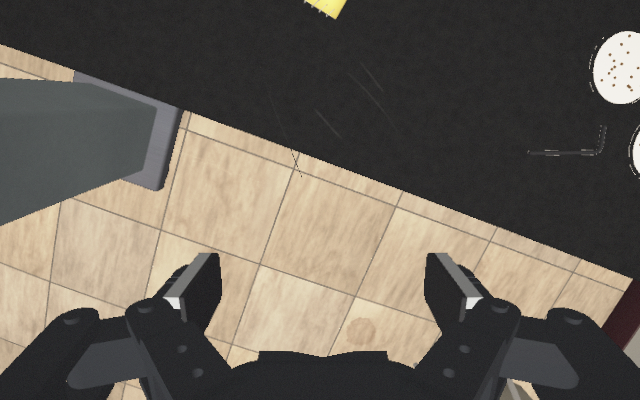

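The top view shows the unit at about (320,200), the pointer at (310,163), the line at (294,194), the pulley hole at (313,219), the larger stand with the pin at (219,224), and the flask at (437,232). Next I'll measure these.

```bash
cat > h.py <<'E'
import numpy as np,cv2
from plant import sense, imaging, job
def K(c): return np.array([[c['fx'],0,c['cx']],[0,c['fy'],c['cy']],[0,0,1]])
def ext(name,s=None):
    c=imaging.camera_info(name)
    if name!='wrist':
        R=cv2.Rodrigues(c['rvec'])[0]; t=c['tvec']; return c,R.T,-R.T@t
    s=s or sense(); M=c['mount']; Rw=s['eef_rot']
    return c,Rw@M[:3,:3],Rw@M[:3,3]+s['tcp_pos']
def ray(name,uv,z,s=None):
    c,R,o=ext(name,s)
    u=cv2.undistortPoints(np.array(uv,float).reshape(-1,1,2),K(c),c['dist']).reshape(-1,2)
    d=np.c_[u,np.ones(len(u))]@R.T
    return o+d*((z-o[2])/d[:,2])[:,None]
def cloud(name,d,s=None):
    c,R,o=ext(name,s); h,w=d.shape
    g=np.stack(np.meshgrid(np.arange(w),np.arange(h)),-1).reshape(-1,1,2).astype(float)
    u=cv2.undistortPoints(g,K(c),c['dist']).reshape(-1,2)
    return ((np.c_[u,np.ones(len(u))]*d.reshape(-1,1))@R.T+o).reshape(h,w,3)
E
python3 - <<'E'
from h import *
im=cv2.imread('pics/top0.png');d=np.load('pics/top0.npy')
P=cloud('top',d)
for n,(u,v) in dict(plate=(283,176),face=(335,215),hub=(320,201),stand=(228,232),pin=(215,221),bench=(255,200),small=(181,227),line=(294,194)).items(): print(n,P[v,u].round(4))
cv2.imwrite('pics/topc.png',cv2.resize(im[140:260,160:380],None,fx=3.6,fy=3.6,interpolation=cv2.INTER_CUBIC))
# wall of tall points
E
```

```text
plate [0.5665 0.1193 0.01  ]
face [ 0.4695 -0.008   0.0458]
hub [0.5016 0.0278 0.0448]
stand [0.4236 0.24   0.0363]
pin [0.4405 0.2566 0.1081]
bench [ 0.5071  0.1861 -0.0023]
small [0.4344 0.356  0.014 ]
line [0.5164 0.0893 0.0452]
```

View pics/topc.png

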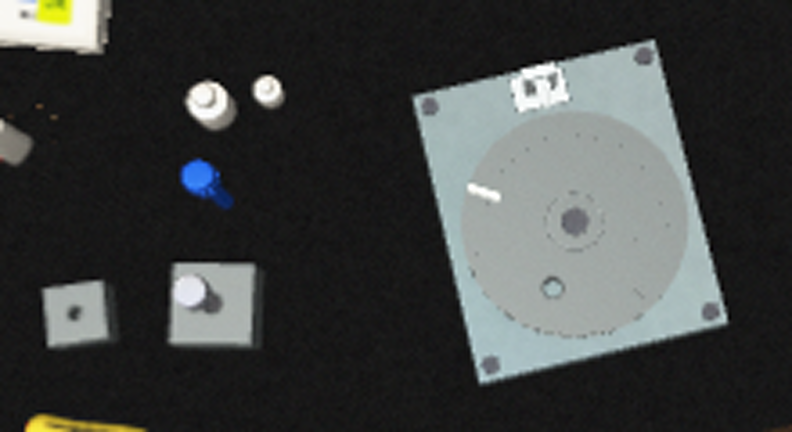

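Run:
```python
from h import *
t=lambda L:[(160+x/3.6-0.36,140+y/3.6-.36) for x,y in L]
c=ray('top',t([(413,96),(654,40),(727,323),(480,384)]),.014); print(c.round(4)); print(np.linalg.norm(c-np.roll(c,-1,0),axis=1)); print('mid',c.mean(0))
e=[c[0]-c[3],c[1]-c[2]]; print([np.arctan2(a[1],a[0]) for a in e], [np.arctan2(*(-(a[0]),a[1]))for a in [c[0]-c[1],c[3]-c[2]]])
f=ray('top',t([(461,220),(688,222),(575,110),(577,338),(575,221),(553,288),(484,192),(471,187),(498,198)]),.049);print(f.round(4))
a=(f[4]);
for p in f[5:]: v=p-a; print(np.hypot(*v[:2]),np.arctan2(v[1],v[0]))
print('ptr',ray('top',t([(540,105)]),.0625), 'pin head',ray('top',t([(190,292)]),.110))
s=ray('top',t([(173,263),(255,263),(251,347),(169,345)]),.04);print('stand',s,s.mean(0))
```

```text
[[ 0.5892  0.141   0.014 ]
 [ 0.6334 -0.0218  0.014 ]
 [ 0.441  -0.0738  0.014 ]
 [ 0.396   0.0885  0.014 ]]
[0.16871263 0.1993291  0.16843367 0.20018687]
mid [0.51488911 0.03351549 0.014     ]
[np.float64(0.26535605227719294), np.float64(0.2639462811867708)] [np.float64(0.2651932938609239), np.float64(0.2702868661239427)]
[[ 0.4993  0.1033  0.049 ]
 [ 0.5024 -0.044   0.049 ]
 [ 0.5747  0.0313  0.049 ]
 [ 0.4249  0.0261  0.049 ]
 [ 0.5009  0.0293  0.049 ]
 [ 0.4567  0.0424  0.049 ]
 [ 0.5182  0.089   0.049 ]
 [ 0.5213  0.0976  0.049 ]
 [ 0.5145  0.0798  0.049 ]]
0.046013377125216956 2.8548674319426057
0.06217298954315894 1.2877729920991503
0.07125941793631478 1.280216343550836
0.052280235293763376 1.306240046255588
ptr [[0.57416989 0.05424015 0.0625    ]] pin head [[0.44063418 0.2618074  0.11      ]]
stand [[0.46704917 0.28934344 0.04      ]
 [0.46857054 0.23636972 0.04      ]
 [0.41402418 0.23564535 0.04      ]
 [0.41386263 0.2882356  0.04      ]] [0.44087663 0.26239853 0.04      ]
```

>>> {"fn": "play_rows", "kwargs": {
  "moves": [
    [0.03,-0.0357,0,0],
    [0.03,-0.0357,0,0],
    [0.03,-0.0357,0,0],
    [0.03,-0.0357,0,0],
    [0.03,-0.0357,0,0],
    [0.03,-0.0357,0,0],
    [0.03,-0.0357,0,0],
    [0.03,-0.0357,0,0]
  ],
  "claw": 0
}}

```text
time: 0.95
tcp_pos: [0.3622, -0.2711, 0.2035]
eef_rot: [[0.939, 0.344, -0.003], [0.344, -0.939, 0.006], [-0.0, -0.006, -1.0]]
contact_force: [1.3, -0.8, 0.8]
gripper_width: 0.0003
```

>>> {"fn": "play_rows", "kwargs": {
  "moves": [
    [0.03,-0.0357,0,0],
    [0.03,-0.0357,0,0],
    [0.03,-0.0357,0,0],
    [0.03,-0.0357,0,0],
    [0.03,-0.0357,0,0],
    [0.03,-0.0357,0,0]
  ]
}}

```text
time: 1.55
tcp_pos: [0.4581, 0.0036, 0.2052]
eef_rot: [[0.939, 0.343, 0.001], [0.343, -0.939, 0.005], [0.002, -0.004, -1.0]]
contact_force: [1.7, -0.4, 0.0]
gripper_width: 0.0005
```

```bash
cat >> h.py <<'E'
def delta(p,yaw=None):
    s=sense();R=s['eef_rot'];d=R.T@(np.array(p)-s['tcp_pos']);y=np.arctan2(R[1,0],R[0,0])
    print('pos',s['tcp_pos'].round(4),'yaw',round(y,4),'F',s['contact_force'].round(2),'t',s['time'],'w',round(s['gripper_width'],4),'d tool',d.round(4),'turn',None if yaw is None else round(y-yaw,4))
E
python3 - <<'E'
from h import *
delta([.4533,-.0169,.11],.776)
s=sense();p,d=imaging.snapshot('wrist');cv2.imwrite('pics/w1.png',p[:,:,::-1]);np.save('pics/w1.npy',d);import pickle;pickle.dump(s,open('pics/w1.pkl','wb'))
E
```

```text
pos [0.4581 0.0036 0.2052] yaw 0.3498 F [ 1.68 -0.39  0.02] t 1.55 w 0.0005 d tool [-0.0117  0.018   0.0951] turn -0.4262
```

View pics/w1.png

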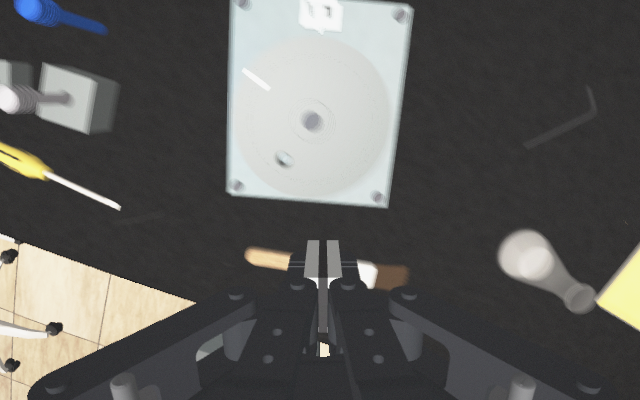

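Run:
```python
from h import *
import pickle
s=pickle.load(open('pics/w1.pkl','rb'))
f=ray('wrist',[(312,121),(283,158),(256,79)],.049,s);print(f.round(4))
for p in f[1:]: v=p-f[0]; print(np.hypot(*v[:2]),np.arctan2(v[1],v[0])-.266)
print(ray('wrist',[(232,-2),(411,4),(389,208),(229,191)],.014,s))
```

```text
[[0.5045 0.0313 0.049 ]
 [0.463  0.0455 0.049 ]
 [0.5224 0.0909 0.049 ]]
0.04386151162529194 2.5454149713551404
0.06222881694355352 1.013332076358497
[[ 0.58602131  0.14258741  0.014     ]
 [ 0.63908021 -0.01952512  0.014     ]
 [ 0.44436067 -0.077433    0.014     ]
 [ 0.40301479  0.09121483  0.014     ]]
```

>>> {"fn": "play_rows", "kwargs": {
  "moves": [
    [0,0,0,-0.142],
    [0,0,0,-0.142],
    [0,0,0,-0.142],
    [0,0,0,0]
  ]
}}

```text
time: 2.0
tcp_pos: [0.4595, 0.0134, 0.204]
eef_rot: [[0.695, 0.719, -0.001], [0.719, -0.695, 0.007], [0.005, -0.006, -1.0]]
contact_force: [-0.4, 0.5, -0.0]
gripper_width: 0.0004
```

Run:
```python
from h import *
delta([.4533,-.0169,.085],.776)
```

```text
pos [0.4595 0.0134 0.204 ] yaw 0.8023 F [-0.43  0.5  -0.  ] t 2.0 w 0.0004 d tool [-0.0267  0.0173  0.1188] turn 0.0263
```

>>> {"fn": "play_rows", "kwargs": {
  "moves": [
    [-0.013,0.0085,0.04,0.0],
    [-0.013,0.0085,0.04,0.0],
    [0,0,0.035,0],
    [0,0,0,0],
    [0,0,0,0]
  ]
}}

```text
time: 2.5
tcp_pos: [0.4537, -0.0177, 0.0873]
eef_rot: [[0.71, 0.704, 0.002], [0.704, -0.71, 0.007], [0.006, -0.004, -1.0]]
contact_force: [0.2, -0.1, 0.8]
gripper_width: -0.0
```

Run:
```python
from h import *
delta([.4533,-.0169,.07],.776)
```

```text
pos [ 0.4537 -0.0177  0.0873] yaw 0.7809 F [ 0.23 -0.08  0.76] t 2.5 w -0.0 d tool [ 0.0002 -0.0007  0.0173] turn 0.0049
```

>>> {"fn": "play_rows", "kwargs": {
  "moves": [
    [0,0,0.01,0],
    [0,0,0.01,0],
    [0,0,0.007,0],
    [0,0,0,0]
  ]
}}

```text
time: 2.9
tcp_pos: [0.456, -0.0173, 0.0629]
eef_rot: [[0.712, 0.702, 0.007], [0.702, -0.712, 0.007], [0.01, 0.0, -1.0]]
contact_force: [-0.2, 0.4, -0.5]
gripper_width: -0.0004
```

Run:
```python
from h import *
delta([.4533,-.0169,.055],.776)
s=sense();p,d=imaging.snapshot('wrist');cv2.imwrite('pics/w2.png',p[:,:,::-1]);P=cloud('wrist',d,s)
P2=P.reshape(-1,3)
r=np.hypot(P2[:,0]-.502,P2[:,1]-.03)
for a,b in [(.025,.038),(.055,.07)]:
    z=P2[(r>a)&(r<b)&(P2[:,2]<.07)&(P2[:,2]>.02),2];print(len(z),np.percentile(z,[5,50,95]) if len(z) else '')
z=P2[(r>.08)&(r<.09)&(P2[:,2]<.03)&(P2[:,2]>.002),2];print('plate',len(z),np.median(z))
```

```text
pos [ 0.456  -0.0173  0.0629] yaw 0.7782 F [-0.24  0.37 -0.54] t 2.9 w -0.0004 d tool [-0.0017 -0.0021  0.0078] turn 0.0022
9790 [0.04519542 0.04630756 0.04740215]
17318 [0.04540642 0.04652339 0.04766343]
plate 1340 0.013849474984040142
```

View pics/w2.png

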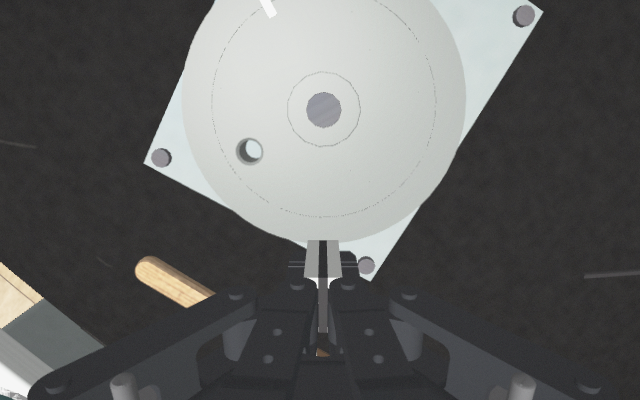

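>>> {"fn": "play_rows", "kwargs": {
  "moves": [
    [-0.001,-0.001,0.003,0],
    [-0.001,-0.001,0.003,0],
    [0,0,0.002,0],
    [0,0,0,0]
  ]
}}

```text
time: 3.35
tcp_pos: [0.4536, -0.0171, 0.0556]
eef_rot: [[0.712, 0.702, 0.009], [0.702, -0.712, 0.007], [0.011, 0.001, -1.0]]
contact_force: [-0.1, -0.1, -0.2]
gripper_width: -0.0001
```

>>> {"fn": "play_rows", "kwargs": {
  "moves": [
    [0,0,0.0025,0],
    [0,0,0.002,0],
    [0,0,0.001,0],
    [0,0,0,0]
  ]
}}

```text
time: 3.75
tcp_pos: [0.4537, -0.0171, 0.0498]
eef_rot: [[0.712, 0.702, 0.009], [0.702, -0.712, 0.007], [0.011, 0.002, -1.0]]
contact_force: [-0.5, 0.7, -0.4]
gripper_width: 0.0002
```

>>> {"fn": "play_rows", "kwargs": {
  "moves": [
    [0,0,0.001,0]
  ]
}}

```text
time: 3.85
tcp_pos: [0.4538, -0.0171, 0.0488]
eef_rot: [[0.712, 0.702, 0.009], [0.702, -0.712, 0.007], [0.011, 0.002, -1.0]]
contact_force: [0.9, -0.3, -0.5]
gripper_width: 0.0001
```

>>> {"fn": "play_rows", "kwargs": {
  "moves": [
    [0,0,0.001,0]
  ]
}}

```text
time: 3.95
tcp_pos: [0.4538, -0.0171, 0.0478]
eef_rot: [[0.712, 0.702, 0.009], [0.702, -0.712, 0.007], [0.011, 0.002, -1.0]]
contact_force: [-0.6, -0.4, -0.1]
gripper_width: -0.0
```

>>> {"fn": "play_rows", "kwargs": {
  "moves": [
    [0,0,0.0008,0]
  ]
}}

```text
time: 4.05
tcp_pos: [0.4539, -0.0171, 0.0469]
eef_rot: [[0.712, 0.702, 0.009], [0.702, -0.712, 0.007], [0.011, 0.002, -1.0]]
contact_force: [-0.3, -0.5, -0.8]
gripper_width: -0.0001
```

>>> {"fn": "play_rows", "kwargs": {
  "moves": [
    [0,0,0.0008,0]
  ]
}}

```text
time: 4.15
tcp_pos: [0.4539, -0.0171, 0.0461]
eef_rot: [[0.712, 0.702, 0.009], [0.702, -0.712, 0.007], [0.011, 0.002, -1.0]]
contact_force: [0.2, -0.1, -0.6]
gripper_width: -0.0001
```

>>> {"fn": "play_rows", "kwargs": {
  "moves": [
    [0,0,0.0008,0]
  ]
}}

```text
time: 4.25
tcp_pos: [0.4539, -0.0171, 0.0452]
eef_rot: [[0.712, 0.702, 0.009], [0.702, -0.712, 0.007], [0.011, 0.002, -1.0]]
contact_force: [-0.4, -0.2, -0.0]
gripper_width: -0.0004
```

>>> {"fn": "play_rows", "kwargs": {
  "moves": [
    [0,0,0.0008,0]
  ]
}}

```text
time: 4.35
tcp_pos: [0.4539, -0.0171, 0.0443]
eef_rot: [[0.712, 0.702, 0.009], [0.702, -0.712, 0.007], [0.011, 0.002, -1.0]]
contact_force: [0.8, 0.2, 0.2]
gripper_width: 0.0003
```

>>> {"fn": "play_rows", "kwargs": {
  "moves": [
    [0,0,0.0008,0]
  ]
}}

```text
time: 4.45
tcp_pos: [0.4539, -0.0171, 0.0435]
eef_rot: [[0.712, 0.702, 0.009], [0.702, -0.712, 0.007], [0.011, 0.002, -1.0]]
contact_force: [-1.5, 0.8, 0.3]
gripper_width: 0.0003
```

Run:
```python
from h import *
delta([.4533,-.0169,.055],.776)
s=sense();p,d=imaging.snapshot('wrist');cv2.imwrite('pics/w3.png',p[:,:,::-1]);P=cloud('wrist',d,s)
f=ray('wrist',[(323,110)],.049,s);print(f)
P2=P.reshape(-1,3)
r=np.hypot(P2[:,0]-.502,P2[:,1]-.03)
for a,b in [(.025,.038),(.055,.07)]:
    z=P2[(r>a)&(r<b)&(P2[:,2]<.07)&(P2[:,2]>.02),2];print(len(z),np.percentile(z,[5,50,95]) if len(z) else '')
z=P2[(r>.08)&(r<.09)&(P2[:,2]<.03)&(P2[:,2]>.002),2];print('plate',len(z),np.median(z))
```

```text
pos [ 0.4539 -0.0171  0.0435] yaw 0.7782 F [-1.54  0.83  0.31] t 4.45 w 0.0003 d tool [-0.0002 -0.0005 -0.0115] turn 0.0022
[[0.50060364 0.02827856 0.049     ]]
12290 [0.04522533 0.04631479 0.04738904]
19457 [0.04543731 0.04654733 0.04765484]
plate 785 0.013868439110178904
```

View pics/w3.png

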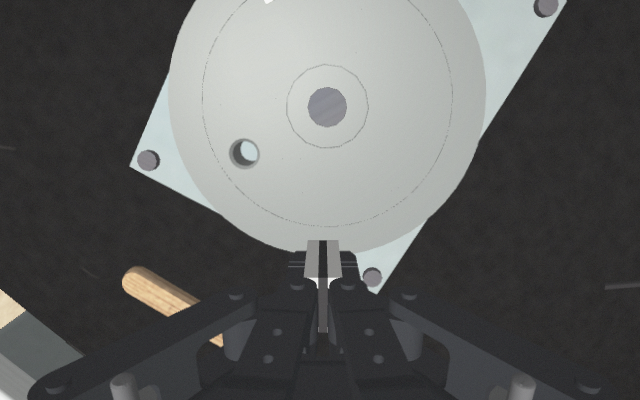

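Run:
```python
from h import *
s=sense();f=ray('wrist',[(307,240),(342,240),(323,255),(327,107),(245,152)],.0465,s);print(f)
print(np.hypot(*(f[:,:2]-[.502,.0295]).T)); 
M=imaging.camera_info('wrist')['mount'];c=imaging.camera_info('wrist')
for q in [(0,0,0),(.011,0,0),(.011,.0,-.013),(-.011,0,0)]:
    pc=np.linalg.inv(M)@[*q,1];print(q,cv2.projectPoints(pc[:3].reshape(1,1,3),np.zeros(3),np.zeros(3),K(c),c['dist'])[0].ravel())
delta(s['tcp_pos'])
```

```text
[[ 0.44926248 -0.010895    0.0465    ]
 [ 0.46170607 -0.02356679  0.0465    ]
 [ 0.44907367 -0.02247506  0.0465    ]
 [ 0.50280791  0.02786783  0.0465    ]
 [ 0.46075095  0.04110747  0.0465    ]]
[0.06643043 0.06663096 0.07417954 0.00182118 0.04285111]
(0, 0, 0) [322.08880506 239.64834728]
(0.011, 0, 0) [322.06587211 219.49345332]
(0.011, 0.0, -0.013) [322.0574105  228.42444869]
(-0.011, 0, 0) [322.11114525 259.0962994 ]
pos [ 0.4539 -0.0171  0.0433] yaw 0.7782 F [-0.59 -0.27  0.77] t 4.5 w -0.0001 d tool [0. 0. 0.] turn None
```

>>> {"fn": "play_rows", "kwargs": {
  "moves": [
    [0,0,0.0006,0]
  ]
}}

```text
time: 4.6
tcp_pos: [0.4539, -0.0171, 0.0428]
eef_rot: [[0.712, 0.702, 0.009], [0.702, -0.712, 0.007], [0.011, 0.002, -1.0]]
contact_force: [-0.4, -0.7, 0.3]
gripper_width: -0.0001
```

>>> {"fn": "play_rows", "kwargs": {
  "moves": [
    [0,0,0.0008,0]
  ]
}}

```text
time: 4.7
tcp_pos: [0.4539, -0.0171, 0.0419]
eef_rot: [[0.712, 0.702, 0.009], [0.702, -0.712, 0.007], [0.011, 0.002, -1.0]]
contact_force: [0.5, 0.2, -0.5]
gripper_width: 0.0002
```

>>> {"fn": "play_rows", "kwargs": {
  "moves": [
    [0,0,0.0008,0]
  ]
}}

```text
time: 4.8
tcp_pos: [0.4539, -0.0171, 0.0411]
eef_rot: [[0.712, 0.702, 0.009], [0.702, -0.712, 0.007], [0.011, 0.002, -1.0]]
contact_force: [-0.4, -1.2, -0.4]
gripper_width: -0.0001
```

>>> {"fn": "play_rows", "kwargs": {
  "moves": [
    [0,0,0.0006,0]
  ]
}}

```text
time: 4.9
tcp_pos: [0.4539, -0.0171, 0.0403]
eef_rot: [[0.712, 0.702, 0.009], [0.702, -0.712, 0.007], [0.011, 0.002, -1.0]]
contact_force: [0.6, 1.0, 0.4]
gripper_width: 0.0
```

Run:
```python
from h import *
p,d=imaging.snapshot('scene');im=p[:,:,::-1].copy();cv2.imwrite('pics/s1.png',im)
cv2.imwrite('pics/s1c.png',cv2.resize(im[150:270,250:410],None,fx=5,fy=5,interpolation=cv2.INTER_CUBIC))
```

```text
(no output)
```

View pics/s1c.png

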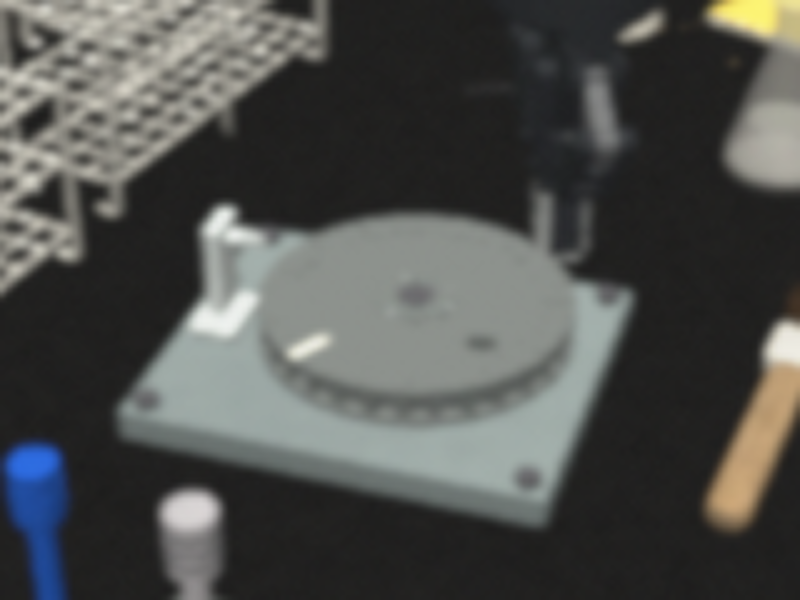

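Run:
```python
from h import *
c=imaging.camera_info('scene')
def pr(p): return cv2.projectPoints(np.array(p,float).reshape(-1,1,3),c['rvec'],c['tvec'],K(c),c['dist'])[0].reshape(-1,2)
s=sense(); z=[.0,0,0]
f=lambda p:((pr(p)-[250,150]+.4)*5).round(0)
print('tcp',f([s['tcp_pos']]), 'tip x+-11', f([s['tcp_pos']+.011*s['eef_rot'][:,0],s['tcp_pos']-.011*s['eef_rot'][:,0]]))
for zz in (.036,.040,.043,.0465,.05): print(zz,'hub',f([[.5015,.0293,zz]]),'right',f([[.5015+.074*np.cos(a),.0293+.074*np.sin(a),zz] for a in np.arange(0,6.3,.05)]).max(0),f([[.5015+.074*np.cos(a),.0293+.074*np.sin(a),zz] for a in np.arange(0,6.3,.05)]).min(0))
print('corners',f([[ 0.5892,0.141,0.014],[0.441,-0.0738,.014],[.396,.0885,.014]]))
```

```text
tcp [[556. 297.]] tip x+-11 [[533. 300.]
 [578. 295.]]
0.036 hub [[417. 320.]] right [577. 416.] [258. 236.]
0.04 hub [[417. 313.]] right [577. 409.] [258. 230.]
0.043 hub [[417. 307.]] right [577. 403.] [258. 224.]
0.0465 hub [[417. 301.]] right [578. 396.] [257. 218.]
0.05 hub [[417. 295.]] right [578. 390.] [257. 212.]
corners [[121. 415.]
 [633. 296.]
 [549. 506.]]
```

Run:
```python
from h import *
s=sense();p,d=imaging.snapshot('wrist');cv2.imwrite('pics/w4.png',p[:,:,::-1])
P=cloud('wrist',d,s)
T=(P-s['tcp_pos'])@s['eef_rot']
for v in range(228,290,4): print(v,[ (T[v,u]*1000).round(0).tolist() for u in (310,335)], p[v,312])
cv2.imwrite('pics/w4c.png',cv2.resize(p[200:300,250:400,::-1],None,fx=5,fy=5,interpolation=cv2.INTER_CUBIC))
```

```text
228 [[9.0, -6.0, -7.0], [9.0, 6.0, -7.0]] [166 171 168]
232 [[6.0, -6.0, -6.0], [6.0, 6.0, -6.0]] [175 179 175]
236 [[5.0, -6.0, -7.0], [4.0, 6.0, -5.0]] [177 180 177]
240 [[11.0, -5.0, -28.0], [11.0, 6.0, -27.0]] [142 141 141]
244 [[11.0, -5.0, -33.0], [11.0, 5.0, -33.0]] [139 140 138]
248 [[11.0, -5.0, -37.0], [11.0, 5.0, -37.0]] [140 139 137]
252 [[11.0, -5.0, -39.0], [11.0, 5.0, -40.0]] [141 140 138]
256 [[11.0, -5.0, -44.0], [11.0, 5.0, -44.0]] [142 143 141]
260 [[11.0, -5.0, -48.0], [11.0, 5.0, -47.0]] [141 142 139]
264 [[11.0, -4.0, -50.0], [11.0, 5.0, -50.0]] [139 139 137]
268 [[11.0, -4.0, -54.0], [12.0, 5.0, -55.0]] [142 141 139]
272 [[11.0, -4.0, -57.0], [12.0, 4.0, -59.0]] [139 138 137]
276 [[11.0, -4.0, -60.0], [11.0, 4.0, -60.0]] [139 141 138]
280 [[12.0, -4.0, -64.0], [12.0, 4.0, -65.0]] [96 97 97]
284 [[11.0, -4.0, -66.0], [12.0, 4.0, -67.0]] [49 50 53]
288 [[12.0, -4.0, -69.0], [12.0, 4.0, -69.0]] [49 48 47]
```

View pics/w4c.png

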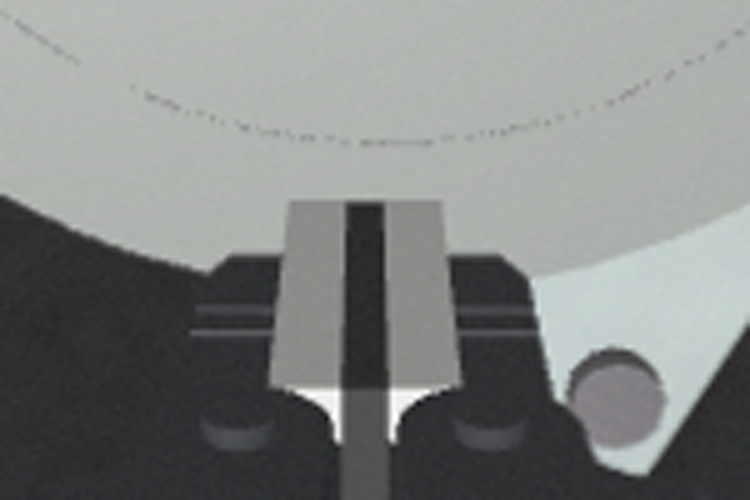

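The finger tips actually sit about 25 mm behind the nominal TCP: the wrist depth and the scene view agree on this. So contact should come at a TCP z of about 0.020, and I'll keep going down carefully.

>>> {"fn": "play_rows", "kwargs": {
  "moves": [
    [0,0,0.004,0],
    [0,0,0.004,0],
    [0,0,0.003,0],
    [0,0,0,0]
  ]
}}

```text
time: 5.4
tcp_pos: [0.4539, -0.017, 0.0282]
eef_rot: [[0.712, 0.702, 0.009], [0.702, -0.712, 0.007], [0.011, 0.002, -1.0]]
contact_force: [0.4, 0.8, 0.3]
gripper_width: -0.0002
```

Run:
```python
from h import *
s=sense();p,d=imaging.snapshot('wrist')
P=cloud('wrist',d,s)
for v in range(220,262,3): print(v,[ (P[v,u]*1000).round(1).tolist() for u in (310,335)], p[v,312])
delta(s['tcp_pos'])
p,d=imaging.snapshot('scene');im=p[:,:,::-1]
cv2.imwrite('pics/s2c.png',cv2.resize(im[170:230,330:410],None,fx=9,fy=9,interpolation=cv2.INTER_CUBIC))
```

```text
220 [[461.6, -1.6, 45.0], [469.8, -9.5, 46.1]] [166 170 165]
223 [[460.8, -2.4, 45.9], [468.8, -10.5, 46.1]] [168 169 167]
226 [[459.8, -3.4, 46.2], [467.7, -11.6, 45.8]] [163 167 164]
229 [[458.9, -4.3, 46.6], [466.7, -12.7, 45.6]] [164 168 164]
232 [[458.0, -5.2, 47.0], [465.8, -13.5, 46.5]] [164 168 165]
235 [[456.5, -6.5, 45.7], [464.9, -14.4, 46.8]] [164 168 165]
238 [[455.7, -7.4, 46.3], [463.7, -15.6, 46.2]] [166 169 166]
241 [[458.1, -5.6, 57.6], [465.4, -13.4, 56.7]] [131 130 127]
244 [[458.1, -5.7, 60.7], [465.2, -13.4, 59.8]] [133 132 131]
247 [[457.8, -6.1, 62.6], [465.2, -13.2, 63.4]] [130 130 128]
250 [[458.1, -6.0, 66.5], [465.2, -13.1, 66.6]] [131 132 129]
253 [[458.1, -6.1, 69.2], [465.0, -13.2, 69.2]] [130 130 129]
256 [[458.3, -6.1, 72.4], [464.9, -13.1, 72.0]] [132 130 129]
259 [[458.2, -6.2, 74.8], [465.0, -12.8, 75.2]] [130 129 127]
pos [ 0.454  -0.017   0.0284] yaw 0.7782 F [-0.05  0.04 -0.34] t 5.45 w -0.0001 d tool [-0.0001 -0.0001  0.0002] turn None
```

View pics/s2c.png

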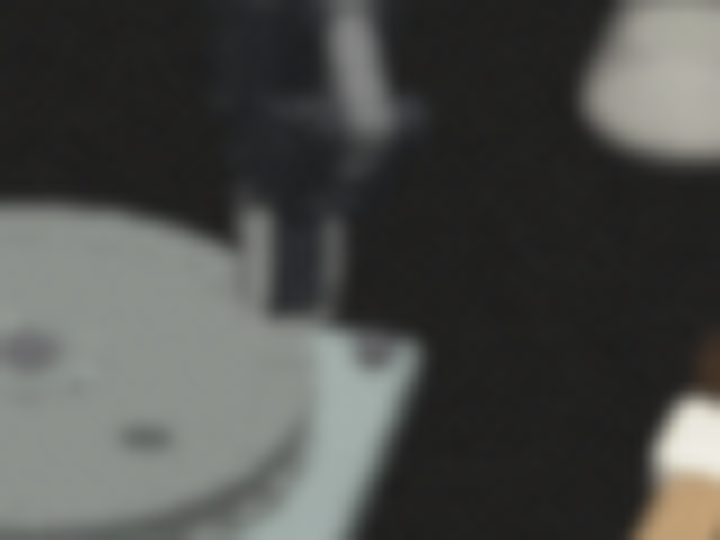

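>>> {"fn": "play_rows", "kwargs": {
  "moves": [
    [0,0,0.0025,0],
    [0,0,0.002,0],
    [0,0,0.001,0],
    [0,0,0,0]
  ]
}}

```text
time: 5.9
tcp_pos: [0.4543, -0.017, 0.0229]
eef_rot: [[0.712, 0.702, 0.01], [0.702, -0.712, 0.007], [0.012, 0.002, -1.0]]
contact_force: [-0.1, -1.0, 1.1]
gripper_width: -0.0004
```

>>> {"fn": "play_rows", "kwargs": {
  "moves": [
    [0,0,0.001,0]
  ]
}}

```text
time: 6.0
tcp_pos: [0.4545, -0.017, 0.0221]
eef_rot: [[0.712, 0.702, 0.01], [0.702, -0.712, 0.006], [0.012, 0.003, -1.0]]
contact_force: [-1.9, -1.9, 4.2]
gripper_width: 0.0004
```

>>> {"fn": "play_rows", "kwargs": {
  "moves": [
    [0,0,0.0008,0]
  ]
}}

```text
time: 6.1
tcp_pos: [0.4545, -0.0172, 0.0215]
eef_rot: [[0.712, 0.702, 0.01], [0.702, -0.712, 0.006], [0.012, 0.003, -1.0]]
contact_force: [-2.7, -2.5, 5.4]
gripper_width: -0.0001
```

>>> {"fn": "play_rows", "kwargs": {
  "moves": [
    [0.0001,-0.003,0.0003,0.045],
    [0.0001,-0.003,0,0.045]
  ]
}}

```text
time: 6.3
tcp_pos: [0.4514, -0.0131, 0.022]
eef_rot: [[0.774, 0.633, 0.012], [0.633, -0.774, 0.005], [0.013, 0.004, -1.0]]
contact_force: [0.8, -2.1, 3.2]
gripper_width: 0.0001
```

>>> {"fn": "play_rows", "kwargs": {
  "moves": [
    [0.0001,-0.003,0.0008,0.045]
  ]
}}

```text
time: 6.4
tcp_pos: [0.4502, -0.0109, 0.0217]
eef_rot: [[0.803, 0.596, 0.014], [0.596, -0.803, 0.005], [0.014, 0.005, -1.0]]
contact_force: [1.8, -3.0, 3.7]
gripper_width: -0.0002
```

>>> {"fn": "play_rows", "kwargs": {
  "moves": [
    [0.0001,-0.003,0.0005,0.045]
  ]
}}

```text
time: 6.5
tcp_pos: [0.4489, -0.0086, 0.0216]
eef_rot: [[0.83, 0.558, 0.015], [0.558, -0.83, 0.004], [0.015, 0.005, -1.0]]
contact_force: [1.5, -2.5, 5.1]
gripper_width: -0.0001
```

>>> {"fn": "play_rows", "kwargs": {
  "moves": [
    [0.0001,-0.003,0.0006,0.045]
  ]
}}

```text
time: 6.6
tcp_pos: [0.4479, -0.0062, 0.0216]
eef_rot: [[0.855, 0.518, 0.017], [0.518, -0.855, 0.004], [0.016, 0.006, -1.0]]
contact_force: [1.4, -2.4, 4.4]
gripper_width: 0.0003
```

>>> {"fn": "play_rows", "kwargs": {
  "moves": [
    [0.0001,-0.003,0.0004,0.045]
  ]
}}

```text
time: 6.7
tcp_pos: [0.4469, -0.0037, 0.0217]
eef_rot: [[0.878, 0.478, 0.018], [0.478, -0.879, 0.003], [0.018, 0.006, -1.0]]
contact_force: [1.5, -2.3, 5.0]
gripper_width: 0.0001
```

Run:
```python
from h import *
s=sense();p,d=imaging.snapshot('wrist');cv2.imwrite('pics/w5.png',p[:,:,::-1])
delta([.435,.0451,.02],-.2)
t=s['tcp_pos'];print(np.arctan2(t[1]-.0295,t[0]-.502)-.266,np.hypot(t[0]-.502,t[1]-.0295))
f=ray('wrist',[(323,110)],.0465,s);print(f)
```

```text
pos [ 0.4468 -0.0035  0.0217] yaw 0.4952 F [ 1.86 -1.72  3.84] t 6.75 w -0.0001 d tool [ 0.0126 -0.0484  0.0016] turn 0.6952
-2.864535734225992 0.06432036776720969
[[0.50422087 0.02713836 0.0465    ]]
```

View pics/w5.png

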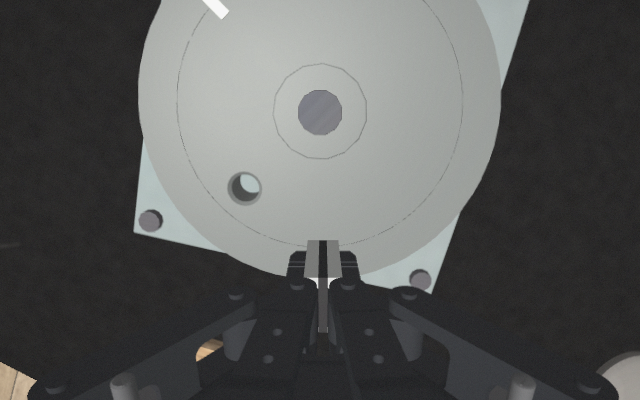

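```bash
cat >> h.py <<'E'
def pang(hub,hole,s,z=.0465,off=np.pi/2):
    f=ray('wrist',[hub,hole],z,s); v=f[1]-f[0]; return (np.arctan2(v[1],v[0])-.266-off+np.pi)%(2*np.pi)-np.pi, np.hypot(*v[:2]), f[0]
E
python3 - <<'E'
from h import *
print(pang((320,112),(245,188),sense()), pang((320,112),(216,6),sense(),off=0))
E
```

```text
(np.float64(1.0044923948038864), np.float64(0.04461997190992628), array([0.50293436, 0.02792508, 0.0465    ])) (np.float64(1.008852387926348), np.float64(0.05638089433874811), array([0.50293436, 0.02792508, 0.0465    ]))
```

Barely turned (1.00), so the fingers are slipping and I need to press harder.

>>> {"fn": "play_rows", "kwargs": {
  "moves": [
    [0,0,0.0008,0]
  ]
}}

```text
time: 6.85
tcp_pos: [0.447, -0.0036, 0.0213]
eef_rot: [[0.879, 0.476, 0.019], [0.476, -0.879, 0.003], [0.018, 0.007, -1.0]]
contact_force: [-3.5, -2.8, 6.7]
gripper_width: -0.0001
```

>>> {"fn": "play_rows", "kwargs": {
  "moves": [
    [0.0001,-0.003,0.0008,0.045]
  ]
}}

```text
time: 6.95
tcp_pos: [0.446, -0.0014, 0.0208]
eef_rot: [[0.899, 0.437, 0.02], [0.437, -0.9, 0.002], [0.019, 0.007, -1.0]]
contact_force: [-0.7, -3.5, 6.5]
gripper_width: 0.0001
```

>>> {"fn": "play_rows", "kwargs": {
  "moves": [
    [0.0001,-0.003,0.0008,0.045]
  ]
}}

```text
time: 7.05
tcp_pos: [0.4451, 0.001, 0.0204]
eef_rot: [[0.918, 0.396, 0.02], [0.396, -0.918, 0.001], [0.019, 0.007, -1.0]]
contact_force: [-2.1, -5.0, 8.0]
gripper_width: -0.0002
```

>>> {"fn": "play_rows", "kwargs": {
  "moves": [
    [0.0001,-0.003,0.0008,0.045]
  ]
}}

```text
time: 7.15
tcp_pos: [0.4442, 0.0034, 0.0201]
eef_rot: [[0.935, 0.353, 0.02], [0.353, -0.935, 0.001], [0.019, 0.007, -1.0]]
contact_force: [-3.0, -5.6, 10.3]
gripper_width: 0.0001
```

>>> {"fn": "play_rows", "kwargs": {
  "moves": [
    [-0.0006,-0.004,0.0002,0.06]
  ]
}}

```text
time: 7.25
tcp_pos: [0.4428, 0.0066, 0.0204]
eef_rot: [[0.955, 0.296, 0.022], [0.296, -0.955, -0.0], [0.021, 0.006, -1.0]]
contact_force: [2.6, -2.6, 7.7]
gripper_width: 0.0002
```

Run:
```python
from h import *
s=sense();p,d=imaging.snapshot('wrist');cv2.imwrite('pics/w6.png',p[:,:,::-1])
R=s['eef_rot'];print('Ftool',R.T@s['contact_force'])
delta([.435,.0451,.02],-.2)
t=s['tcp_pos'];print(np.arctan2(t[1]-.029,t[0]-.502)-.266,np.hypot(t[0]-.502,t[1]-.029))
```

```text
Ftool [ 1.83363158  3.28418792 -7.68935895]
pos [0.4427 0.007  0.0205] yaw 0.2962 F [ 0.6  -2.92  8.68] t 7.3 w -0.0003 d tool [ 0.0037 -0.0387  0.0004] turn 0.4962
-3.0464731807241843 0.06329006719910042
```

View pics/w6.png

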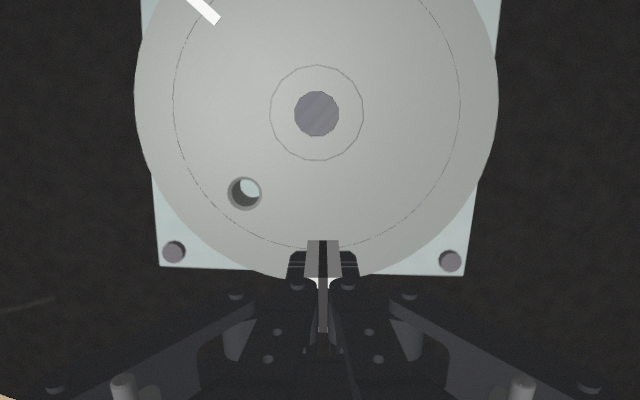

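Run:
```python
from h import *
print(pang((317,114),(244,193),sense()), pang((317,114),(206,11),sense(),off=0))
```

```text
(np.float64(0.8376843481878784), np.float64(0.044808506588901585), array([0.50277566, 0.02767536, 0.0465    ])) (np.float64(0.8551538305588693), np.float64(0.05739090947269349), array([0.50277566, 0.02767536, 0.0465    ]))
```

>>> {"fn": "play_rows", "kwargs": {
  "moves": [
    [-0.0002,-0.004,0.0006,0.06]
  ]
}}

```text
time: 7.4
tcp_pos: [0.4418, 0.0104, 0.0205]
eef_rot: [[0.972, 0.234, 0.023], [0.234, -0.972, -0.0], [0.022, 0.006, -1.0]]
contact_force: [-1.0, -3.6, 9.0]
gripper_width: -0.0001
```

>>> {"fn": "play_rows", "kwargs": {
  "moves": [
    [-0.0002,-0.004,0.0005,0.06]
  ]
}}

```text
time: 7.5
tcp_pos: [0.441, 0.014, 0.0205]
eef_rot: [[0.984, 0.174, 0.024], [0.174, -0.985, -0.001], [0.023, 0.005, -1.0]]
contact_force: [-2.6, -4.1, 8.5]
gripper_width: 0.0002
```

Steady at about 9 N; continuing.

>>> {"fn": "play_rows", "kwargs": {
  "moves": [
    [-0.0004,-0.004,0.0005,0.06],
    [-0.0003,-0.004,0.0005,0.06]
  ]
}}

```text
time: 7.7
tcp_pos: [0.4398, 0.0214, 0.0204]
eef_rot: [[0.998, 0.053, 0.025], [0.053, -0.999, -0.002], [0.025, 0.003, -1.0]]
contact_force: [-2.5, -2.7, 8.1]
gripper_width: 0.0004
```

>>> {"fn": "play_rows", "kwargs": {
  "moves": [
    [-0.0003,-0.004,0.0005,0.06],
    [-0.0003,-0.004,0.0005,0.06]
  ]
}}

```text
time: 7.9
tcp_pos: [0.4395, 0.0291, 0.0203]
eef_rot: [[0.997, -0.069, 0.026], [-0.069, -0.998, -0.003], [0.026, 0.001, -1.0]]
contact_force: [-2.6, -2.7, 9.0]
gripper_width: 0.0
```

Run:
```python
from h import *
s=sense();p,d=imaging.snapshot('wrist');cv2.imwrite('pics/w7.png',p[:,:,::-1])
R=s['eef_rot'];print('Ftool',R.T@s['contact_force'])
delta([.435,.0451,.02],-.2)
t=s['tcp_pos'];print(np.arctan2(t[1]-.029,t[0]-.502)-.266,np.hypot(t[0]-.502,t[1]-.029))
```

```text
Ftool [-2.20112584  2.84467037 -9.09149846]
pos [0.4395 0.0295 0.0203] yaw -0.0734 F [-3.32 -4.21  8.11] t 7.95 w 0.0004 d tool [-0.0056 -0.0152  0.0001] turn 0.1266
2.8734218390995783 0.06251428022317129
```

View pics/w7.png

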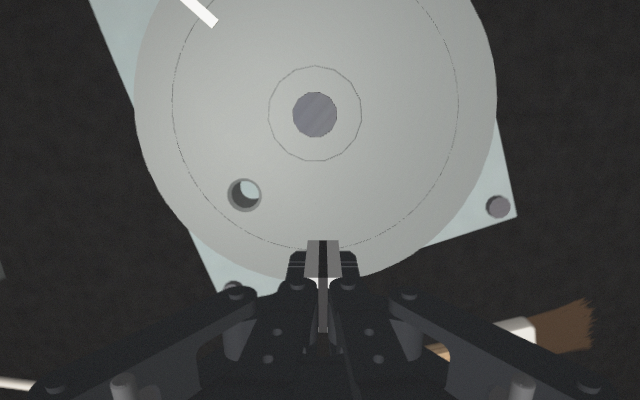

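Run:
```python
from h import *
print(pang((315,115),(244,195),sense()), pang((315,115),(203,13),sense(),off=0))
```

```text
(np.float64(0.4878847136740112), np.float64(0.04468528839193601), array([0.50252429, 0.02788666, 0.0465    ])) (np.float64(0.49446631839934163), np.float64(0.057708307712327205), array([0.50252429, 0.02788666, 0.0465    ]))
```

>>> {"fn": "play_rows", "kwargs": {
  "moves": [
    [-0.0004,-0.004,0.0005,0.06],
    [-0.0004,-0.004,0.0005,0.06]
  ]
}}

```text
time: 8.15
tcp_pos: [0.4401, 0.0372, 0.0203]
eef_rot: [[0.981, -0.193, 0.027], [-0.193, -0.981, -0.004], [0.027, -0.002, -1.0]]
contact_force: [-1.6, -3.0, 8.5]
gripper_width: -0.0004
```

>>> {"fn": "play_rows", "kwargs": {
  "moves": [
    [-0.0003,-0.004,0.0005,0.06],
    [-0.0003,-0.004,0.0005,0.06]
  ]
}}

```text
time: 8.35
tcp_pos: [0.4418, 0.0449, 0.0202]
eef_rot: [[0.95, -0.311, 0.028], [-0.311, -0.95, -0.004], [0.028, -0.004, -1.0]]
contact_force: [-3.5, -2.5, 8.3]
gripper_width: -0.0001
```

>>> {"fn": "play_rows", "kwargs": {
  "moves": [
    [-0.0003,-0.004,0.0005,0.06],
    [-0.0003,-0.004,0.0005,0.06],
    [-0.0003,-0.003,0.0004,0.045]
  ]
}}

```text
time: 8.65
tcp_pos: [0.4457, 0.0554, 0.0202]
eef_rot: [[0.884, -0.466, 0.028], [-0.466, -0.885, -0.005], [0.027, -0.009, -1.0]]
contact_force: [-2.8, -3.3, 8.8]
gripper_width: -0.0002
```

Run:
```python
from h import *
s=sense();p,d=imaging.snapshot('wrist');cv2.imwrite('pics/w8.png',p[:,:,::-1])
delta([.435,.0451,.02],-.2)
print(pang((315,115),(244,195),s))
g=cv2.cvtColor(p,cv2.COLOR_RGB2GRAY)
```

```text
pos [0.4458 0.0556 0.0202] yaw -0.4874 F [-3.89 -1.27  8.73] t 8.7 w -0.0002 d tool [-0.0046  0.0143 -0.0001] turn -0.2874
(np.float64(0.07666295185724525), np.float64(0.04477877457801878), array([0.50268714, 0.02853915, 0.0465    ]))
```

View pics/w8.png

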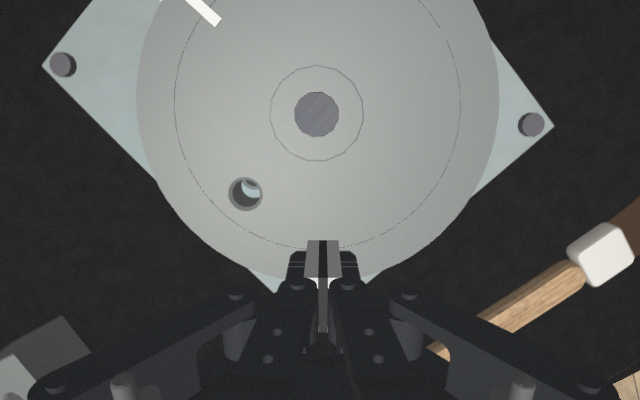

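Run:
```python
from h import *
s=sense()
print(pang((317,114),(246,194),s),pang((317,114),(206,11),s,off=0))
```

```text
(np.float64(0.07456585546030059), np.float64(0.0446983016122602), array([0.50268748, 0.02773294, 0.0465    ])) (np.float64(0.07219604198979734), np.float64(0.05781196074993941), array([0.50268748, 0.02773294, 0.0465    ]))
```

>>> {"fn": "play_rows", "kwargs": {
  "moves": [
    [-0.0003,-0.0035,0.0005,0.05]
  ]
}}

```text
time: 8.8
tcp_pos: [0.4473, 0.0586, 0.0201]
eef_rot: [[0.859, -0.511, 0.028], [-0.511, -0.859, -0.005], [0.027, -0.01, -1.0]]
contact_force: [-3.9, -3.5, 8.8]
gripper_width: 0.0001
```

Run:
```python
from h import *
s=sense();p,d=imaging.snapshot('wrist');cv2.imwrite('pics/w9.png',p[:,:,::-1])
delta([.435,.0451,.02],-.2)
print(pang((317,114),(246,194),s),pang((317,114),(206,11),s,off=0))
cv2.imwrite('pics/w9c.png',cv2.resize(p[160:230,200:290,::-1],None,fx=8,fy=8,interpolation=cv2.INTER_CUBIC))
```

```text
pos [0.4476 0.0591 0.0202] yaw -0.5416 F [-4.04 -1.99  8.89] t 8.85 w 0.0004 d tool [-0.0036  0.0184 -0.0001] turn -0.3416
(np.float64(0.025249182844819806), np.float64(0.04469826289426587), array([0.50279805, 0.02797358, 0.0465    ])) (np.float64(0.022912230726380045), np.float64(0.05780984644628418), array([0.50279805, 0.02797358, 0.0465    ]))
```

View pics/w9.png

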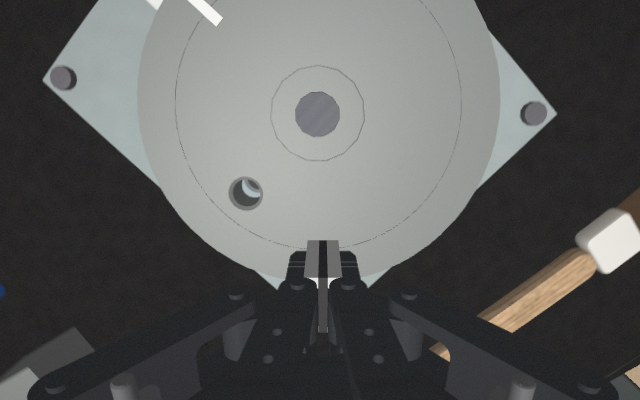

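View pics/w9c.png

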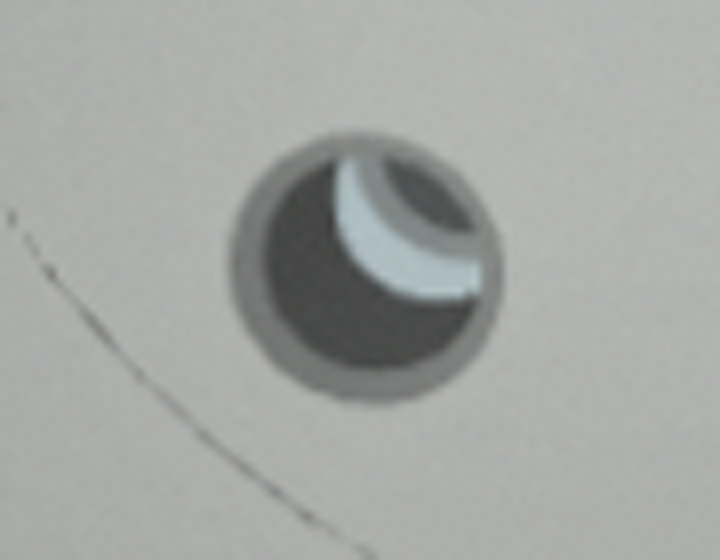

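>>> {"fn": "play_rows", "kwargs": {
  "moves": [
    [0,-0.0013,0.0004,0.022]
  ]
}}

```text
time: 8.95
tcp_pos: [0.4483, 0.0601, 0.0202]
eef_rot: [[0.845, -0.533, 0.028], [-0.533, -0.846, -0.005], [0.027, -0.011, -1.0]]
contact_force: [-5.6, -1.5, 9.2]
gripper_width: -0.0
```

>>> {"fn": "play_rows", "kwargs": {
  "moves": [
    [0,0,-0.005,0],
    [0,0,-0.02,0],
    [0,0,-0.02,0],
    [0,0,-0.02,0],
    [0,0,0,0],
    [0,0,0,0]
  ]
}}

```text
time: 9.55
tcp_pos: [0.4454, 0.0605, 0.0856]
eef_rot: [[0.85, -0.527, 0.025], [-0.527, -0.85, -0.004], [0.023, -0.01, -1.0]]
contact_force: [-0.1, -0.6, -0.1]
gripper_width: -0.0001
```

Run:
```python
from h import *
import pickle
s=sense();p,d=imaging.snapshot('wrist');cv2.imwrite('pics/w10.png',p[:,:,::-1]);pickle.dump(s,open('pics/w10.pkl','wb'))
delta([.435,.0451,.02],-.2)
p,d=imaging.snapshot('top');cv2.imwrite('pics/t10.png',p[:,:,::-1])
```

```text
pos [0.4455 0.0605 0.0857] yaw -0.5554 F [ 0.52 -0.79  0.75] t 9.6 w 0.0003 d tool [-0.0023  0.0193  0.0655] turn -0.3554
```

View pics/w10.png

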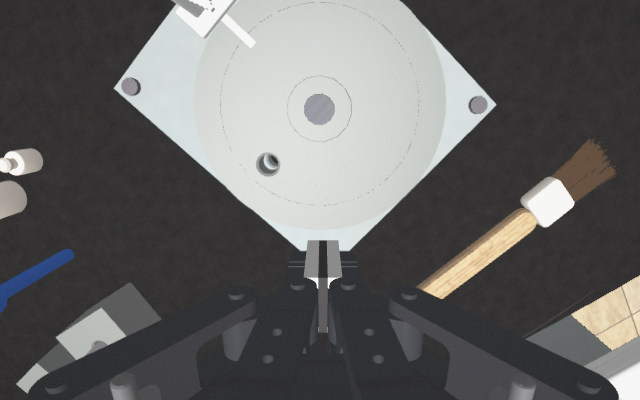

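Run:
```python
from h import *
import pickle
s=pickle.load(open('pics/w10.pkl','rb'));im=cv2.imread('pics/w10.png')
cv2.imwrite('pics/w10c.png',cv2.resize(im[0:190,180:380],None,fx=4,fy=3.1579,interpolation=cv2.INTER_CUBIC) if 0 else cv2.resize(im[0:190,180:380],None,fx=3.1,fy=3.1,interpolation=cv2.INTER_CUBIC))
g=cv2.cvtColor(im,cv2.COLOR_BGR2GRAY)
def cen(x0,x1,y0,y1,f):
    m=f(g[y0:y1,x0:x1].astype(int)); n,l,st,c=cv2.connectedComponentsWithStats(m.astype(np.uint8)); k=1+np.argmax(st[1:,4]); return c[k]+[x0,y0],st[k]
hub,a=cen(295,345,85,132,lambda g:g<175);print(hub,a)
hole,a=cen(250,288,145,182,lambda g:g<160);print(hole,a)
line,a=cen(222,275,10,60,lambda g:g>245);print(line,a)
print(pang(hub,hole,s),pang(hub,line,s,off=0))
# plate edges
e1=ray('wrist',[(114.5,89),(297,248)],.014,s);e2=ray('wrist',[(496,103.5),(352,248)],.014,s)
for e in(e1,e2): v=e[1]-e[0];print(np.arctan2(v[1],v[0])-.266, e)
```

```text
[318.88195387 108.59701493] [  9   9  31  30 737]
[264.26020408 167.35204082] [  7  10  21  21 196]
[238.09935897  30.65064103] [  0   5  33  33 312]
(np.float64(-0.01627009941812485), np.float64(0.04798860244937404), array([0.50309424, 0.02791453, 0.0465    ])) (np.float64(-0.012088731299785493), np.float64(0.06266123298039623), array([0.50309424, 0.02791453, 0.0465    ]))
-3.141013951653818 [[0.59058488 0.14009627 0.014     ]
 [0.42705017 0.0954385  0.014     ]]
1.5779633479518422 [[ 0.4439909  -0.07631135  0.014     ]
 [ 0.40563306  0.06059746  0.014     ]]
```

View pics/w10c.png

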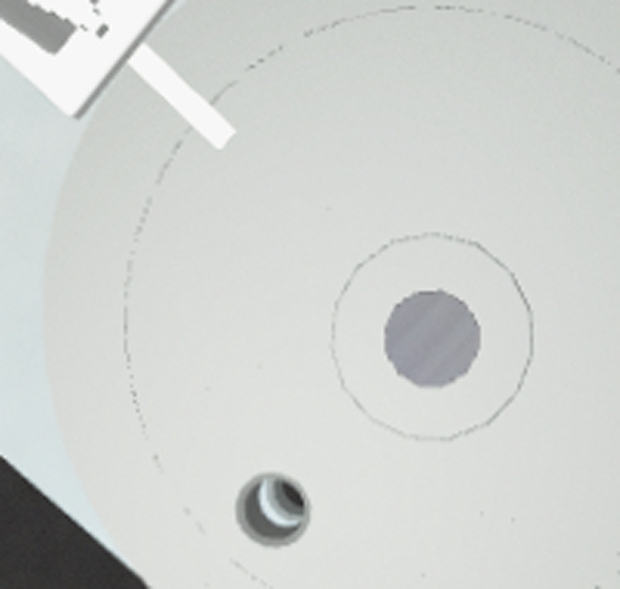

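Run:
```python
from h import *
import pickle
s=pickle.load(open('pics/w10.pkl','rb'))
print(ray('wrist',[(267.7,164.5),(318.9,108.6)],.0465,s))
im=cv2.imread('pics/t10.png')
cv2.imwrite('pics/t10c.png',cv2.resize(im[140:260,160:380],None,fx=3.6,fy=3.6,interpolation=cv2.INTER_CUBIC))
a=np.array([.5025,.0285]);print(a+.045*np.array([-np.sin(.266),np.cos(.266)]))
delta([.4406,.262,.16],0)
```

```text
[[0.49157334 0.07165685 0.0465    ]
 [0.50308725 0.0279065  0.0465    ]]
[0.49067066 0.07191735]
pos [0.4453 0.0605 0.0854] yaw -0.5556 F [-0.06 -0.43 -0.23] t 9.65 w 0.0003 d tool [-0.1086 -0.1694 -0.0756] turn -0.5556
```

View pics/t10c.png

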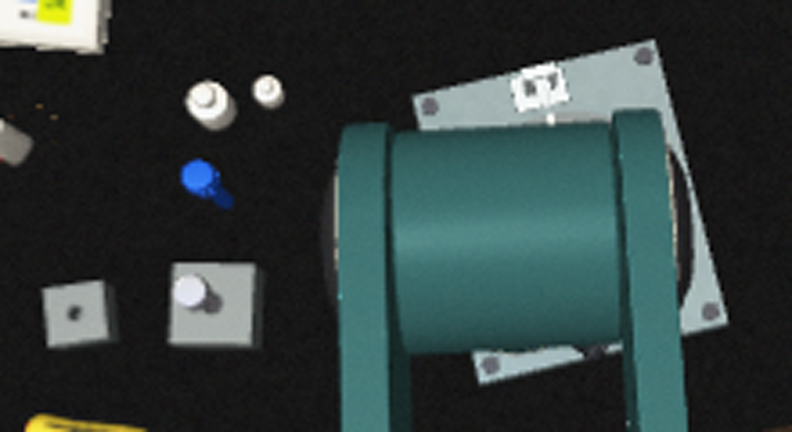

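>>> {"fn": "play_rows", "kwargs": {
  "moves": [
    [0,0,-0.04,0],
    [0,0,-0.036,0],
    [-0.0272,-0.042,0,0],
    [-0.0272,-0.042,0,0],
    [-0.0272,-0.042,0,0],
    [-0.0272,-0.042,0,0],
    [0,0,0,-0.14],
    [0,0,0,-0.14]
  ],
  "claw": 0.6
}}

```text
time: 10.45
tcp_pos: [0.4374, 0.2653, 0.1549]
eef_rot: [[0.962, -0.272, 0.014], [-0.272, -0.962, -0.006], [0.016, 0.002, -1.0]]
contact_force: [-0.6, 0.9, -0.5]
gripper_width: 0.0512
```

>>> {"fn": "play_rows", "kwargs": {
  "moves": [
    [0,0,0,-0.14],
    [0,0,0,-0.14],
    [0,0,0,0],
    [0,0,0,0]
  ]
}}

```text
time: 10.85
tcp_pos: [0.436, 0.2659, 0.1501]
eef_rot: [[1.0, 0.018, 0.008], [0.018, -1.0, -0.009], [0.008, 0.009, -1.0]]
contact_force: [0.0, -0.7, -0.4]
gripper_width: 0.0513
```

Run:
```python
from h import *
import pickle
s=sense();p,d=imaging.snapshot('wrist');cv2.imwrite('pics/w11.png',p[:,:,::-1]);pickle.dump((s,d),open('pics/w11.pkl','wb'))
delta([.4406,.262,.1],0); print(s['eef_rot'].round(3))
```

```text
pos [0.436  0.2658 0.1501] yaw 0.0182 F [-0.2   0.39  0.68] t 10.9 w 0.0512 d tool [0.0041 0.0035 0.0502] turn 0.0182
[[ 1.     0.018  0.008]
 [ 0.018 -1.    -0.009]
 [ 0.008  0.009 -1.   ]]
```

View pics/w11.png

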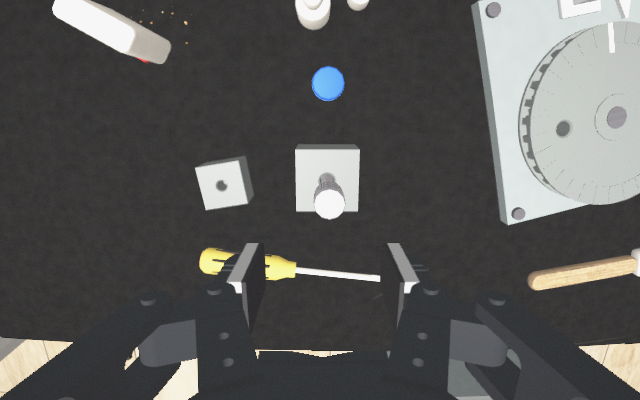

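Run:
```python
from h import *
import pickle
s,d=pickle.load(open('pics/w11.pkl','rb'))
g=cv2.imread('pics/w11.png',0)
m=(g[180:225,305:350]>225).astype(np.uint8);n,l,st,c=cv2.connectedComponentsWithStats(m);k=1+np.argmax(st[1:,4]);print(c[k]+[305,180],st[k])
uv=c[k]+[305,180]
P=cloud('wrist',d,s);print('depth head',P[204,329],'stand',P[160,310])
print(ray('wrist',[uv],.110,s)); st=ray('wrist',[(295.5,146.5),(359,146.5),(359.5,211),(296,211)],.04,s);print(st,st.mean(0))
print('hole',ray('wrist',[(563,128)],.0465,s))
T=(P-s['tcp_pos'])@s['eef_rot']
for v in (244,250,258,270,285):print(v,T[v,245]*1000,T[v,400]*1000)
```

```text
[329.02806499 203.82127031] [  9  10  31  29 677]
depth head [0.44375382 0.2616258  0.10914038] stand [0.46067403 0.27552139 0.03893798]
[[0.44411327 0.26163918 0.11      ]]
[[0.47152478 0.28717619 0.04      ]
 [0.47236857 0.23636823 0.04      ]
 [0.41843707 0.23358152 0.04      ]
 [0.41765918 0.28688514 0.04      ]] [0.4449974  0.26100277 0.04      ]
hole [[0.49207779 0.07276811 0.0465    ]]
244 [-65.41371425 -76.7542681  148.89212965] [-66.475917    76.9578447  151.25359037]
250 [ 11.30620033 -31.13798778 -38.43339804] [ 11.22851314  31.2543608  -38.31273856]
258 [ 10.75236533 -29.81112911 -44.72597878] [ 11.39535555  29.56319694 -46.13522246]
270 [ 11.29270786 -27.39357686 -55.74023122] [ 11.08178739  27.60441403 -55.36500813]
285 [ 10.2206443  -25.60464407 -64.3717383 ] [ 10.55018708  25.58391495 -64.97764178]
```

Run:
```python
from h import *
delta([.4438,.2617,.052],0)
```

```text
pos [0.436  0.2658 0.1501] yaw 0.0182 F [-0.2   0.39  0.68] t 10.9 w 0.0512 d tool [0.0069 0.0034 0.0982] turn 0.0182
```

>>> {"fn": "play_rows", "kwargs": {
  "moves": [
    [0.004,0.002,0.02,0.018],
    [0.003,0.001,0.03,0],
    [0,0,0.03,0],
    [0,0,0.017,0],
    [0,0,0,0],
    [0,0,0,0]
  ]
}}

```text
time: 11.5
tcp_pos: [0.4446, 0.2615, 0.0504]
eef_rot: [[1.0, -0.02, 0.01], [-0.02, -1.0, -0.008], [0.01, 0.008, -1.0]]
contact_force: [0.5, -0.8, 0.2]
gripper_width: 0.051
```

Run:
```python
from h import *
delta([.4438,.2617,.052],0)
s=sense();p,d=imaging.snapshot('wrist');cv2.imwrite('pics/w12.png',p[:,:,::-1])
```

```text
pos [0.4446 0.2615 0.0504] yaw -0.0202 F [ 0.5  -0.76  0.21] t 11.5 w 0.051 d tool [-0.0008 -0.0002 -0.0016] turn -0.0202
```

View pics/w12.png

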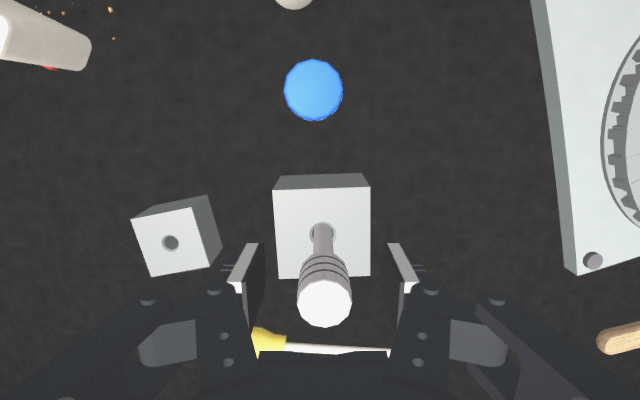

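>>> {"fn": "play_rows", "kwargs": {
  "moves": [
    [0,0,0,0],
    [0,0,0,0],
    [0,0,0,0],
    [0,0,0,0],
    [0,0,0,0]
  ],
  "claw": 0
}}

```text
time: 12.05
tcp_pos: [0.446, 0.2623, 0.0541]
eef_rot: [[1.0, -0.022, 0.014], [-0.022, -1.0, -0.006], [0.014, 0.006, -1.0]]
contact_force: [0.9, 0.2, -1.1]
gripper_width: 0.0184
```

Run:
```python
from h import *
delta([.4438,.2617,.052],0)
s=sense();p,d=imaging.snapshot('wrist');cv2.imwrite('pics/w13.png',p[:,:,::-1])
```

```text
pos [0.446  0.2623 0.0541] yaw -0.0216 F [ 0.93  0.23 -1.09] t 12.05 w 0.0184 d tool [-0.0022  0.0007  0.0021] turn -0.0216
```

View pics/w13.png

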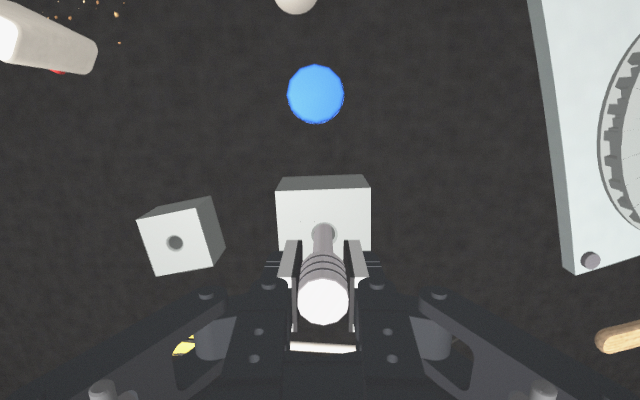

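>>> {"fn": "play_rows", "kwargs": {
  "moves": [
    [0,0,-0.01,0],
    [0,0,-0.02,0],
    [0,0,-0.03,0],
    [0,0,-0.025,0],
    [0,0,0,0]
  ]
}}

```text
time: 12.6
tcp_pos: [0.4443, 0.2626, 0.1442]
eef_rot: [[1.0, -0.022, 0.013], [-0.022, -1.0, -0.007], [0.013, 0.006, -1.0]]
contact_force: [-0.1, 1.1, -0.6]
gripper_width: 0.0182
```

Run:
```python
from h import *
import pickle
delta([.491,.072,.13],-.02)
s=sense();p,d=imaging.snapshot('wrist');cv2.imwrite('pics/w14.png',p[:,:,::-1]);pickle.dump((s,d),open('pics/w14.pkl','wb'))
p,d=imaging.snapshot('scene');cv2.imwrite('pics/s14.png',p[:,:,::-1])
```

```text
pos [0.4443 0.2626 0.1442] yaw -0.0216 F [-0.12  1.06 -0.57] t 12.6 w 0.0182 d tool [0.0506 0.1895 0.0161] turn -0.0016
```

View pics/w14.png

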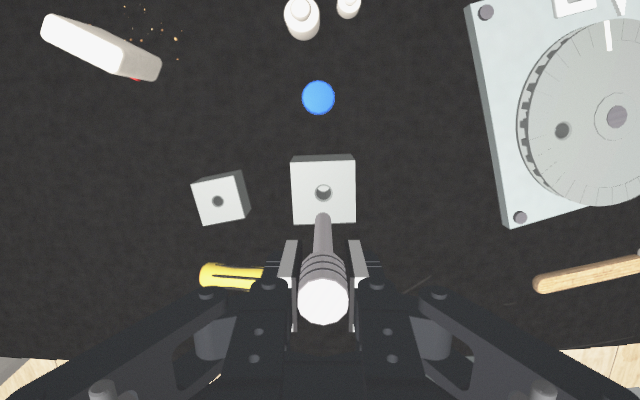

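View pics/s14.png

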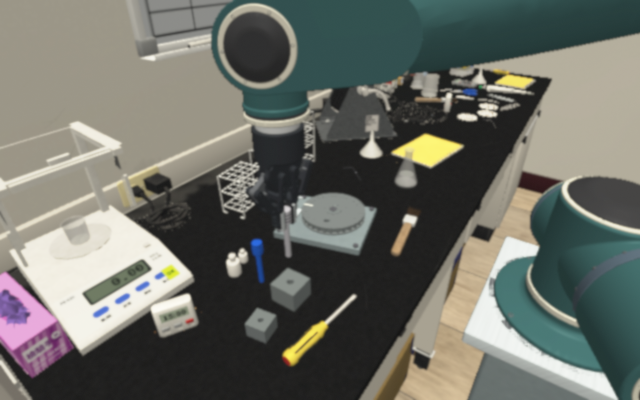

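```bash
cat >> h.py <<'E'
def tray(uv,zt):  # pixel -> tool coords at tool z
    c=imaging.camera_info('wrist');M=c['mount']
    u=cv2.undistortPoints(np.array(uv,float).reshape(-1,1,2),K(c),c['dist']).reshape(-1,2)
    d=np.c_[u,np.ones(len(u))]@M[:3,:3].T;o=M[:3,3];return o+d*((zt-o[2])/d[:,2])[:,None]
E
python3 - <<'E'
from h import *
import pickle
s,d=pickle.load(open('pics/w14.pkl','rb'))
P=cloud('wrist',d,s);T=(P-s['tcp_pos'])@s['eef_rot']
for v in (212,214,216,220,230,245,300):print(v,(T[v,322]*1000).round(1))
for z in (-.05,-.055,-.06):print(z,tray([(323,302)],z)*1000)
for z in (.035,.04,.045): print(z,tray([(321.5,213),(321.5,215)],z)*1000)
im=cv2.imread('pics/w14.png');cv2.imwrite('pics/w14c.png',cv2.resize(im[195:335,270:380],None,fx=4,fy=4,interpolation=cv2.INTER_CUBIC))
E
```

```text
212 [ 2.9 -0.3 38.4]
214 [ 2.6 -0.3 35.4]
216 [ 3.  -0.3 30.2]
220 [ 3.2 -0.3 22.4]
230 [ 3.2 -0.3  5.9]
245 [  3.1  -0.2 -14. ]
300 [ -0.2  -0.1 -56.5]
-0.05 [[ -5.14853756   0.23068871 -50.        ]]
-0.055 [[ -1.9978152    0.22952956 -55.        ]]
-0.06 [[  1.15290716   0.22837041 -60.        ]]
0.035 [[ 3.3552639  -0.64626668 35.        ]
 [ 2.06853843 -0.64825876 35.        ]]
0.04 [[ 1.74875954 -0.66741665 40.        ]
 [ 0.43002006 -0.6694583  40.        ]]
0.045 [[ 0.14225519 -0.68856662 45.        ]
 [-1.20849832 -0.69065783 45.        ]]
```

View pics/w14c.png

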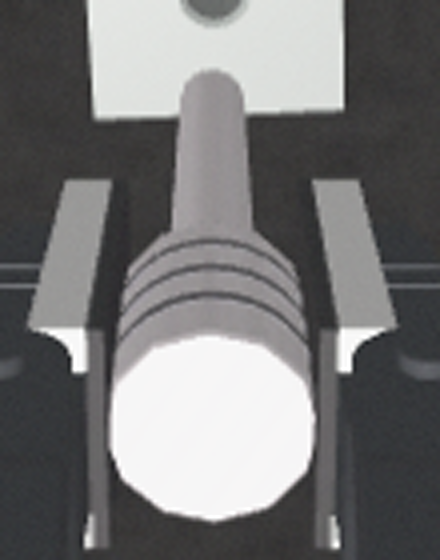

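Run:
```python
from h import *
delta([.493,.0722,.13],-.02)
```

```text
pos [0.4434 0.2621 0.1409] yaw -0.0216 F [-0.29 -0.03 -1.33] t 12.7 w 0.0183 d tool [0.0536 0.1887 0.0129] turn -0.0016
```

>>> {"fn": "play_rows", "kwargs": {
  "moves": [
    [0.01,0.035,0,0],
    [0.01,0.038,0,0],
    [0.01,0.038,0,0],
    [0.01,0.038,0.004,0],
    [0.008,0.028,0.005,0],
    [0.002,0.006,0.004,0],
    [0,0,0,0],
    [0,0,0,0]
  ]
}}

```text
time: 13.5
tcp_pos: [0.4871, 0.0718, 0.1212]
eef_rot: [[1.0, -0.019, -0.001], [-0.02, -1.0, -0.01], [-0.001, 0.01, -1.0]]
contact_force: [0.5, 0.8, -0.1]
gripper_width: 0.0184
```

Run:
```python
from h import *
import pickle
delta([.493,.0722,.105],-.02)
s=sense();p,d=imaging.snapshot('wrist');cv2.imwrite('pics/w15.png',p[:,:,::-1]);pickle.dump((s,d),open('pics/w15.pkl','wb'))
```

```text
pos [0.4871 0.0718 0.1212] yaw -0.0195 F [ 0.48  0.8  -0.14] t 13.5 w 0.0184 d tool [ 0.0059 -0.0007  0.0162] turn 0.0005
```

View pics/w15.png

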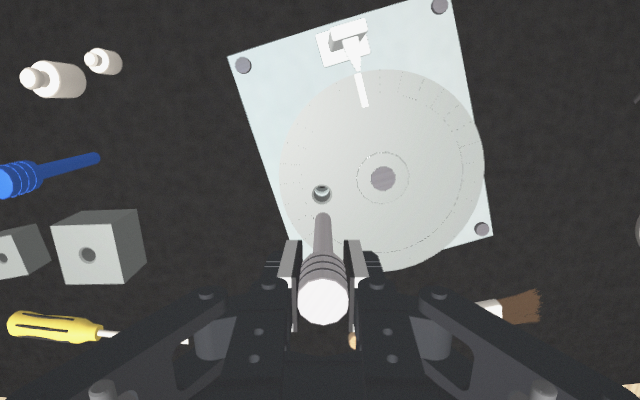

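Run:
```python
from h import *
import pickle
s,d=pickle.load(open('pics/w15.pkl','rb'))
im=cv2.imread('pics/w15.png');cv2.imwrite('pics/w15c.png',cv2.resize(im[170:230,290:380],None,fx=8,fy=8,interpolation=cv2.INTER_CUBIC))
hub=(383,178.5)
f=ray('wrist',[(321.3,194),(383,178.5),(363,90)],.0465,s);print(f)
print(pang(hub,(321.3,194),s),pang(hub,(363,90),s,off=0))
R=s['eef_rot'];print('pin tip',s['tcp_pos']+R@[-.0019,-.0003,.0435])
```

```text
[[0.49200523 0.07185525 0.0465    ]
 [0.50247631 0.02747778 0.0465    ]
 [0.56358226 0.04233543 0.0465    ]]
(np.float64(-0.03428347177822033), np.float64(0.045596092370428956), array([0.50247631, 0.02747778, 0.0465    ])) (np.float64(-0.02748267273933669), np.float64(0.06288630478585565), array([0.50247631, 0.02747778, 0.0465    ]))
pin tip [0.48514171 0.07166695 0.0777036 ]
```

View pics/w15c.png

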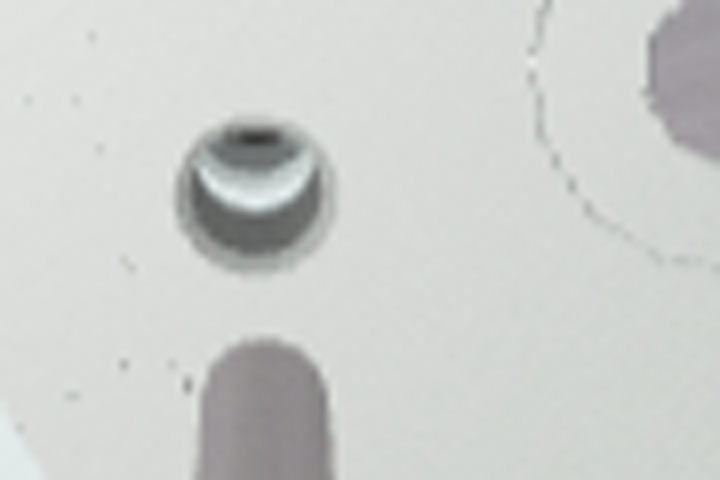

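Run:
```python
from h import *
im=cv2.imread('pics/w15.png');cv2.imwrite('pics/w15d.png',cv2.resize(im[0:120,300:420],None,fx=5,fy=5,interpolation=cv2.INTER_CUBIC))
```

```text
(no output)
```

View pics/w15d.png

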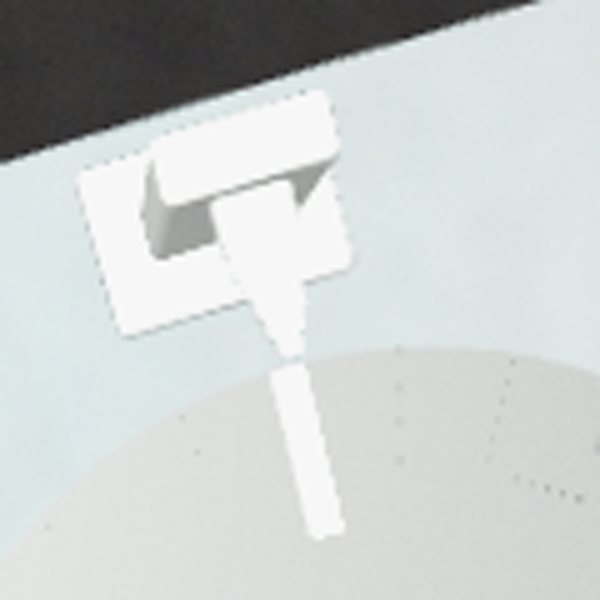

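Run:
```python
from h import *
import pickle
s,d=pickle.load(open('pics/w15.pkl','rb'))
w=lambda x,y:(300+x/5-.4,y/5-.4)
tip=ray('wrist',[w(294,358)],.0625,s)[0]
base=ray('wrist',[w(80,170),w(122,336),w(352,258)],.014,s)
L=ray('wrist',[w(287,370),w(325,533)],.0465,s)
print('tip',tip,'line',L,'base',base)
for a in ([.5025,.0275],[.5020,.0285],[.501,.029]):
    ang=lambda p:np.arctan2(p[1]-a[1],p[0]-a[0])
    print(a,'tip',ang(tip),np.hypot(*(tip[:2]-a)),'line',ang(L.mean(0)), ang(L.mean(0))-ang(tip))
v=L[0]-L[1];print('line own dir',np.arctan2(v[1],v[0]),np.linalg.norm(v)); v=base[0]-base[1];print('base dir',np.arctan2(v[1],v[0])); v=base[1]-base[2];print('base dir',np.arctan2(-v[0],v[1]))
```

```text
tip [0.57435006 0.04722187 0.0625    ] line [[0.57419788 0.04639208 0.0465    ]
 [0.55294262 0.04117839 0.0465    ]] base [[0.60565066 0.07346999 0.014     ]
 [0.58208194 0.06774177 0.014     ]
 [0.59268243 0.03324786 0.014     ]]
[0.5025, 0.0275] tip 0.2678886792867278 0.07450760165893731 line 0.26059990311403 -0.007288776172697853
[0.502, 0.0285] tip 0.25321353533450563 0.07473311870862513 line 0.2433373934970633 -0.009876141837442343
[0.501, 0.029] tip 0.2434941848468839 0.075579542743976 line 0.2320418598641387 -0.011452324982745204
line own dir 0.24054040638090965 0.02188535808663351
base dir 0.23842074238459204
base dir 0.2981539822800386
```

>>> {"fn": "play_rows", "kwargs": {
  "moves": [
    [0.0065,0,0.006,0],
    [0,0,0.006,0],
    [0,0,0.004,0],
    [0,0,0,0]
  ]
}}

```text
time: 13.95
tcp_pos: [0.4937, 0.0744, 0.1036]
eef_rot: [[1.0, -0.015, -0.002], [-0.015, -1.0, -0.01], [-0.001, 0.01, -1.0]]
contact_force: [0.0, 0.2, -0.6]
gripper_width: 0.0187
```

Run:
```python
from h import *
import pickle
delta([.493,.0722,.105],-.02)
s=sense();p,d=imaging.snapshot('wrist');cv2.imwrite('pics/w16.png',p[:,:,::-1]);pickle.dump((s,d),open('pics/w16.pkl','wb'))
R=s['eef_rot'];print('pin tip',s['tcp_pos']+R@[-.0019,-.0003,.0435],R[:,2])
cv2.imwrite('pics/w16c.png',cv2.resize(p[170:245,280:370,::-1],None,fx=8,fy=8,interpolation=cv2.INTER_CUBIC))
```

```text
pos [0.4937 0.0744 0.1036] yaw -0.0151 F [ 0.05  0.15 -0.61] t 13.95 w 0.0187 d tool [-0.0007  0.0022 -0.0014] turn 0.0049
pin tip [0.49172221 0.07431598 0.06006969] [-0.00156889 -0.009769   -0.99995105]
```

View pics/w16c.png

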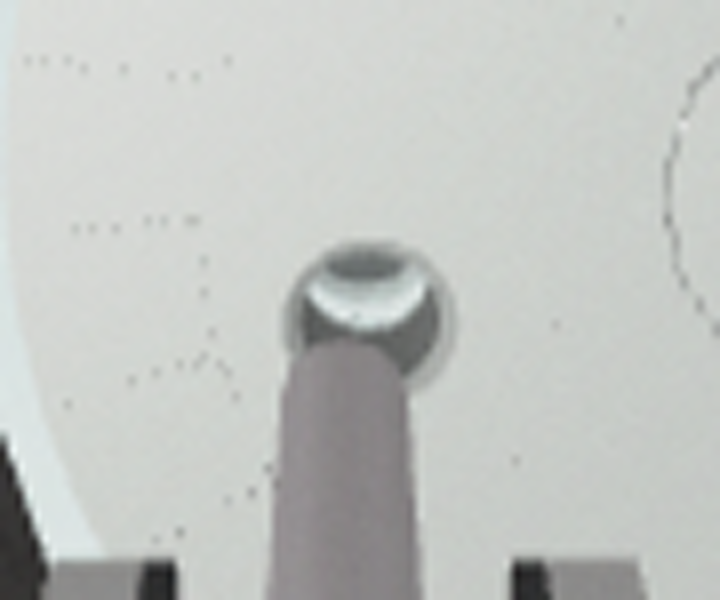

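Run:
```python
from h import *
import pickle
s,d=pickle.load(open('pics/w16.pkl','rb'))
h=ray('wrist',[(325.6,209.6)],.0465,s);print(h)
R=s['eef_rot'];print('hole in tool',(h-s['tcp_pos'])@R)
print('pin tool',tray([(323.4,213.5)],.042),tray([(323.4,235)],.02))
print('now');delta([.4937,.072,.1])
```

```text
[[0.49223958 0.07183296 0.0465    ]]
hole in tool [[-0.00132582  0.00204192  0.05709247]]
pin tool [[0.00077467 0.0005283  0.042     ]] [[-0.00514839  0.0004935   0.02      ]]
now
pos [0.4938 0.0744 0.1039] yaw -0.0153 F [ 0.09  0.33 -0.91] t 14.0 w 0.0183 d tool [-0.      0.0023  0.0039] turn None
```

>>> {"fn": "play_rows", "kwargs": {
  "moves": [
    [0.0005,0.0018,0.002,0],
    [0,0,0.002,0],
    [0,0,0,0]
  ]
}}

```text
time: 14.3
tcp_pos: [0.4944, 0.0725, 0.1]
eef_rot: [[1.0, -0.015, -0.001], [-0.015, -1.0, -0.01], [-0.001, 0.01, -1.0]]
contact_force: [-0.6, -0.0, 0.0]
gripper_width: 0.0187
```

Run:
```python
from h import *
import pickle
delta([.4942,.0722,.0965])
s=sense();p,d=imaging.snapshot('wrist');pickle.dump((s,d),open('pics/w17.pkl','wb'));cv2.imwrite('pics/w17.png',p[:,:,::-1])
R=s['eef_rot'];print('pin tip',s['tcp_pos']+R@[-.0019,0,.0435],R[:,2])
cv2.imwrite('pics/w17c.png',cv2.resize(p[170:245,280:370,::-1],None,fx=8,fy=8,interpolation=cv2.INTER_CUBIC))
```

```text
pos [0.4944 0.0725 0.1   ] yaw -0.015 F [-0.62 -0.05  0.04] t 14.3 w 0.0187 d tool [-0.0001  0.0003  0.0035] turn None
pin tip [0.49242114 0.07210226 0.05648055] [-7.01887806e-04 -9.68557600e-03 -9.99952847e-01]
```

View pics/w17c.png

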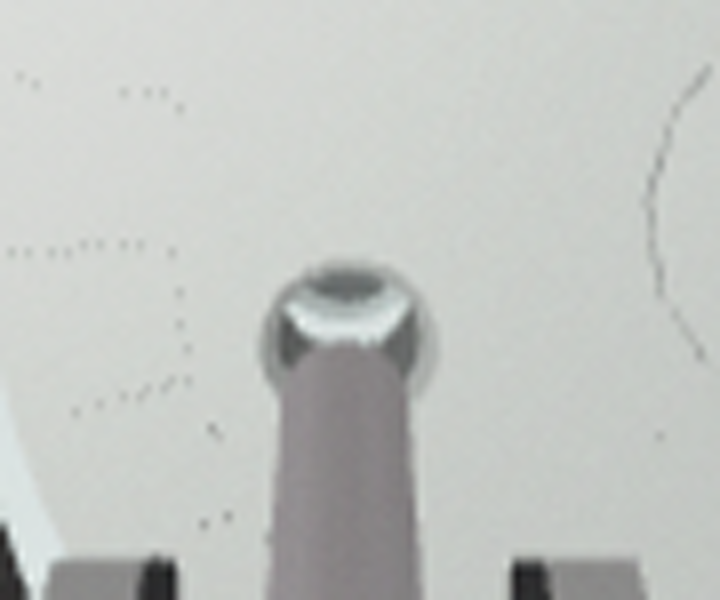

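>>> {"fn": "play_rows", "kwargs": {
  "moves": [
    [0,0,0.002,0],
    [0,0,0.002,0],
    [0,0,0.002,0],
    [0,0,0,0]
  ]
}}

```text
time: 14.75
tcp_pos: [0.4945, 0.0724, 0.0938]
eef_rot: [[1.0, -0.015, -0.0], [-0.015, -1.0, -0.01], [0.0, 0.01, -1.0]]
contact_force: [0.0, 0.6, -1.3]
gripper_width: 0.0184
```

Run:
```python
from h import *
delta([.4945,.0725,.0965])
s=sense();p,d=imaging.snapshot('wrist')
R=s['eef_rot'];print('pin tip',s['tcp_pos']+R@[-.0019,0,.0435],R[:,2])
cv2.imwrite('pics/w18c.png',cv2.resize(p[170:245,280:370,::-1],None,fx=8,fy=8,interpolation=cv2.INTER_CUBIC))
```

```text
pos [0.4945 0.0724 0.0938] yaw -0.0152 F [ 0.04  0.6  -1.34] t 14.75 w 0.0184 d tool [ 0.     -0.0001 -0.0027] turn None
pin tip [0.49256262 0.07200958 0.05034903] [-1.07231520e-04 -9.57106151e-03 -9.99954191e-01]
```

View pics/w18c.png

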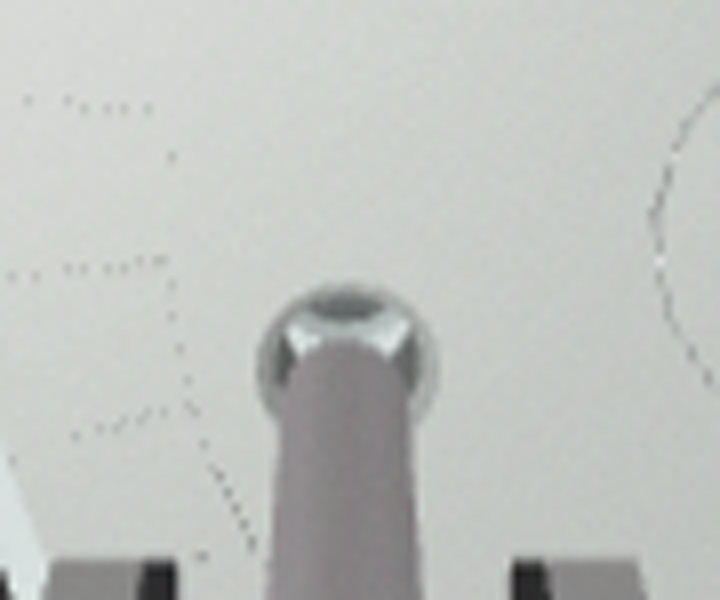

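Run:
```python
from h import *
print(tray([(280+348/8-.4,170+y/8-.4) for y in (283,297,365)],.0475)*1000)
```

```text
[[ 4.77851725  0.34362927 47.5       ]
 [ 3.59865044  0.34329307 47.5       ]
 [-2.18089703  0.34166521 47.5       ]]
```

>>> {"fn": "play_rows", "kwargs": {
  "moves": [
    [0,0,0.0015,0],
    [0,0,0.0015,0]
  ]
}}

```text
time: 15.0
tcp_pos: [0.4946, 0.0724, 0.091]
eef_rot: [[1.0, -0.015, 0.0], [-0.015, -1.0, -0.01], [0.0, 0.01, -1.0]]
contact_force: [0.3, -0.6, -0.9]
gripper_width: 0.0187
```

>>> {"fn": "play_rows", "kwargs": {
  "moves": [
    [0,0,0.001,0]
  ]
}}

```text
time: 15.1
tcp_pos: [0.4946, 0.0724, 0.0899]
eef_rot: [[1.0, -0.015, 0.0], [-0.015, -1.0, -0.01], [0.0, 0.01, -1.0]]
contact_force: [0.5, 0.5, -0.8]
gripper_width: 0.0186
```

>>> {"fn": "play_rows", "kwargs": {
  "moves": [
    [0,0,0.001,0]
  ]
}}

```text
time: 15.2
tcp_pos: [0.4946, 0.0723, 0.0888]
eef_rot: [[1.0, -0.015, 0.0], [-0.015, -1.0, -0.01], [0.001, 0.01, -1.0]]
contact_force: [-0.7, -0.3, -0.7]
gripper_width: 0.0182
```

>>> {"fn": "play_rows", "kwargs": {
  "moves": [
    [0,0,0.001,0]
  ]
}}

```text
time: 15.3
tcp_pos: [0.4946, 0.0723, 0.0877]
eef_rot: [[1.0, -0.015, 0.0], [-0.015, -1.0, -0.01], [0.0, 0.01, -1.0]]
contact_force: [-0.1, -0.1, -1.4]
gripper_width: 0.0186
```

>>> {"fn": "play_rows", "kwargs": {
  "moves": [
    [0,0,0.001,0]
  ]
}}

```text
time: 15.4
tcp_pos: [0.4946, 0.0723, 0.0866]
eef_rot: [[1.0, -0.015, 0.0], [-0.015, -1.0, -0.01], [0.0, 0.01, -1.0]]
contact_force: [-0.8, 0.7, -1.5]
gripper_width: 0.0184
```

>>> {"fn": "play_rows", "kwargs": {
  "moves": [
    [0,0,0.001,0]
  ]
}}

```text
time: 15.5
tcp_pos: [0.4946, 0.0723, 0.0855]
eef_rot: [[1.0, -0.015, 0.0], [-0.015, -1.0, -0.01], [0.0, 0.01, -1.0]]
contact_force: [0.3, -0.3, -1.1]
gripper_width: 0.0185
```

>>> {"fn": "play_rows", "kwargs": {
  "moves": [
    [0,0,0.0015,0]
  ]
}}

```text
time: 15.6
tcp_pos: [0.4947, 0.0723, 0.084]
eef_rot: [[1.0, -0.015, 0.0], [-0.015, -1.0, -0.01], [0.001, 0.01, -1.0]]
contact_force: [-0.1, 0.5, -1.0]
gripper_width: 0.0184
```

>>> {"fn": "play_rows", "kwargs": {
  "moves": [
    [0,0,0.002,0],
    [0,0,0.002,0],
    [0,0,0.002,0]
  ]
}}

```text
time: 15.9
tcp_pos: [0.4947, 0.0723, 0.0775]
eef_rot: [[1.0, -0.015, 0.0], [-0.015, -1.0, -0.01], [0.001, 0.01, -1.0]]
contact_force: [0.1, 0.6, -0.2]
gripper_width: 0.0186
```

>>> {"fn": "play_rows", "kwargs": {
  "moves": [
    [0,0,0.002,0],
    [0,0,0.002,0],
    [0,0,0.002,0]
  ]
}}

```text
time: 16.2
tcp_pos: [0.4946, 0.0722, 0.0708]
eef_rot: [[1.0, -0.015, 0.0], [-0.015, -1.0, -0.01], [0.0, 0.01, -1.0]]
contact_force: [0.7, -0.0, 0.3]
gripper_width: 0.0184
```

Run:
```python
from h import *
delta([.4945,.0725,.06])
s=sense()
R=s['eef_rot'];print('pin tip',s['tcp_pos']+R@[-.0019,0,.0435],R[:,2])
```

```text
pos [0.4946 0.0722 0.0708] yaw -0.0152 F [ 0.71 -0.03  0.31] t 16.2 w 0.0184 d tool [-0.0001 -0.0004  0.0108] turn None
pin tip [0.49274551 0.07179177 0.02734645] [ 3.24140937e-04 -9.57225417e-03 -9.99954132e-01]
```

>>> {"fn": "play_rows", "kwargs": {
  "moves": [
    [0,0,0.002,0],
    [0,0,0.002,0],
    [0,0,0.002,0],
    [0,0,0.0015,0],
    [0,0,0,0]
  ]
}}

```text
time: 16.7
tcp_pos: [0.4945, 0.0721, 0.0623]
eef_rot: [[1.0, -0.015, -0.0], [-0.015, -1.0, -0.01], [0.0, 0.01, -1.0]]
contact_force: [-0.2, 0.1, -0.2]
gripper_width: 0.0186
```

>>> {"fn": "play_rows", "kwargs": {
  "moves": [
    [0,0,0.0007,0]
  ]
}}

```text
time: 16.8
tcp_pos: [0.4945, 0.0721, 0.0617]
eef_rot: [[1.0, -0.015, 0.0], [-0.015, -1.0, -0.01], [0.0, 0.01, -1.0]]
contact_force: [-0.5, 0.1, -0.6]
gripper_width: 0.0185
```

>>> {"fn": "play_rows", "kwargs": {
  "moves": [
    [0,0,0.0007,0]
  ]
}}

```text
time: 16.9
tcp_pos: [0.4946, 0.0721, 0.061]
eef_rot: [[1.0, -0.015, 0.0], [-0.015, -1.0, -0.01], [0.0, 0.01, -1.0]]
contact_force: [-0.2, 0.1, -0.1]
gripper_width: 0.0185
```

>>> {"fn": "play_rows", "kwargs": {
  "moves": [
    [0,0,0.0007,0]
  ]
}}

```text
time: 17.0
tcp_pos: [0.4946, 0.0721, 0.0603]
eef_rot: [[1.0, -0.015, 0.0], [-0.015, -1.0, -0.01], [0.0, 0.01, -1.0]]
contact_force: [-0.1, 0.5, -1.2]
gripper_width: 0.0184
```

>>> {"fn": "play_rows", "kwargs": {
  "moves": [
    [0,0,0.0007,0],
    [0,0,0.0007,0]
  ]
}}

```text
time: 17.2
tcp_pos: [0.4946, 0.0721, 0.0588]
eef_rot: [[1.0, -0.015, 0.0], [-0.015, -1.0, -0.01], [0.0, 0.01, -1.0]]
contact_force: [0.2, -0.5, 0.2]
gripper_width: 0.0184
```

>>> {"fn": "play_rows", "kwargs": {
  "moves": [
    [0,0,0.0007,0]
  ]
}}

```text
time: 17.3
tcp_pos: [0.4946, 0.0721, 0.058]
eef_rot: [[1.0, -0.015, 0.0], [-0.015, -1.0, -0.01], [0.0, 0.01, -1.0]]
contact_force: [-0.6, 0.8, -1.2]
gripper_width: 0.0183
```

>>> {"fn": "play_rows", "kwargs": {
  "moves": [
    [0,0,0.0007,0]
  ]
}}

```text
time: 17.4
tcp_pos: [0.4946, 0.072, 0.0573]
eef_rot: [[1.0, -0.015, 0.0], [-0.015, -1.0, -0.01], [0.0, 0.01, -1.0]]
contact_force: [-0.6, 0.2, -1.1]
gripper_width: 0.0186
```

>>> {"fn": "play_rows", "kwargs": {
  "moves": [
    [0,0,0.0007,0]
  ]
}}

```text
time: 17.5
tcp_pos: [0.4946, 0.0721, 0.0565]
eef_rot: [[1.0, -0.015, 0.0], [-0.015, -1.0, -0.01], [0.0, 0.01, -1.0]]
contact_force: [-0.3, -1.1, -0.6]
gripper_width: 0.0182
```

>>> {"fn": "play_rows", "kwargs": {
  "moves": [
    [0,0,0.0007,0]
  ]
}}

```text
time: 17.6
tcp_pos: [0.4946, 0.072, 0.0558]
eef_rot: [[1.0, -0.015, 0.0], [-0.015, -1.0, -0.01], [0.0, 0.01, -1.0]]
contact_force: [-0.5, -0.6, -0.1]
gripper_width: 0.0183
```

>>> {"fn": "play_rows", "kwargs": {
  "moves": [
    [0,0,0.0008,0]
  ]
}}

```text
time: 17.7
tcp_pos: [0.4946, 0.072, 0.0549]
eef_rot: [[1.0, -0.015, 0.0], [-0.015, -1.0, -0.01], [0.0, 0.01, -1.0]]
contact_force: [-0.7, -0.3, -0.1]
gripper_width: 0.0182
```

>>> {"fn": "play_rows", "kwargs": {
  "moves": [
    [0,0,0.0008,0]
  ]
}}

```text
time: 17.8
tcp_pos: [0.4946, 0.072, 0.0541]
eef_rot: [[1.0, -0.015, 0.0], [-0.015, -1.0, -0.01], [0.0, 0.01, -1.0]]
contact_force: [0.5, 0.1, -1.0]
gripper_width: 0.0182
```

>>> {"fn": "play_rows", "kwargs": {
  "moves": [
    [0,0,0.0008,0]
  ]
}}

```text
time: 17.9
tcp_pos: [0.4946, 0.072, 0.0532]
eef_rot: [[1.0, -0.015, 0.0], [-0.015, -1.0, -0.01], [0.0, 0.01, -1.0]]
contact_force: [0.2, -0.5, 0.2]
gripper_width: 0.0185
```

>>> {"fn": "play_rows", "kwargs": {
  "moves": [
    [0,0,0.0008,0]
  ]
}}

```text
time: 18.0
tcp_pos: [0.4946, 0.072, 0.0523]
eef_rot: [[1.0, -0.015, 0.0], [-0.015, -1.0, -0.01], [0.0, 0.01, -1.0]]
contact_force: [-0.2, -0.1, 0.1]
gripper_width: 0.0186
```

>>> {"fn": "play_rows", "kwargs": {
  "moves": [
    [0,0,0.001,0],
    [0,0,0.001,0]
  ]
}}

```text
time: 18.2
tcp_pos: [0.4946, 0.072, 0.0502]
eef_rot: [[1.0, -0.015, 0.0], [-0.015, -1.0, -0.01], [0.0, 0.01, -1.0]]
contact_force: [-0.4, -0.4, -0.3]
gripper_width: 0.0186
```

>>> {"fn": "play_rows", "kwargs": {
  "moves": [
    [0,0,0.001,0],
    [0,0,0.001,0]
  ]
}}

```text
time: 18.4
tcp_pos: [0.4945, 0.0719, 0.0479]
eef_rot: [[1.0, -0.015, -0.0], [-0.015, -1.0, -0.01], [0.0, 0.01, -1.0]]
contact_force: [-0.4, 0.6, 0.1]
gripper_width: 0.0186
```

>>> {"fn": "play_rows", "kwargs": {
  "moves": [
    [0,0,0.0008,0]
  ]
}}

```text
time: 18.5
tcp_pos: [0.4945, 0.0719, 0.047]
eef_rot: [[1.0, -0.015, -0.0], [-0.015, -1.0, -0.01], [0.0, 0.01, -1.0]]
contact_force: [-1.1, 0.5, -0.1]
gripper_width: 0.0183
```

>>> {"fn": "play_rows", "kwargs": {
  "moves": [
    [0,0,0.0007,0]
  ]
}}

```text
time: 18.6
tcp_pos: [0.4945, 0.0719, 0.0462]
eef_rot: [[1.0, -0.015, -0.0], [-0.015, -1.0, -0.01], [0.0, 0.01, -1.0]]
contact_force: [-0.4, -0.7, -0.5]
gripper_width: 0.018
```

>>> {"fn": "play_rows", "kwargs": {
  "moves": [
    [0,0,0.0006,0]
  ]
}}

```text
time: 18.7
tcp_pos: [0.4945, 0.0719, 0.0456]
eef_rot: [[1.0, -0.015, -0.0], [-0.015, -1.0, -0.01], [0.0, 0.01, -1.0]]
contact_force: [-1.1, -0.4, -1.1]
gripper_width: 0.0186
```

>>> {"fn": "play_rows", "kwargs": {
  "moves": [
    [0,0,0.0005,0]
  ]
}}

```text
time: 18.8
tcp_pos: [0.4945, 0.0719, 0.045]
eef_rot: [[1.0, -0.015, -0.0], [-0.015, -1.0, -0.01], [0.0, 0.01, -1.0]]
contact_force: [-0.3, 0.2, -0.9]
gripper_width: 0.019
```

>>> {"fn": "play_rows", "kwargs": {
  "moves": [
    [0,0,0,0],
    [0,0,0,0],
    [0,0,0,0],
    [0,0,0,0]
  ],
  "claw": 0.55
}}

```text
time: 19.2
tcp_pos: [0.4947, 0.072, 0.0452]
eef_rot: [[1.0, -0.015, 0.001], [-0.015, -1.0, -0.01], [0.001, 0.01, -1.0]]
contact_force: [0.3, 0.3, -0.4]
gripper_width: 0.0469
```

Run:
```python
from h import *
delta([.4945,.0725,.06])
s=sense();p,d=imaging.snapshot('wrist');cv2.imwrite('pics/w20.png',p[:,:,::-1])
P=cloud('wrist',d,s)
print(P[295:315:4,323])
```

```text
pos [0.4947 0.072  0.0452] yaw -0.0152 F [ 0.29  0.32 -0.38] t 19.2 w 0.0469 d tool [-0.0002 -0.0004 -0.0148] turn None
[[0.49505906 0.07224093 0.09927787]
 [0.49273149 0.07226646 0.09822276]
 [0.49179073 0.07229308 0.09943105]
 [0.490667   0.07231938 0.10032315]
 [0.48880248 0.07234583 0.10008023]]
```

View pics/w20.png

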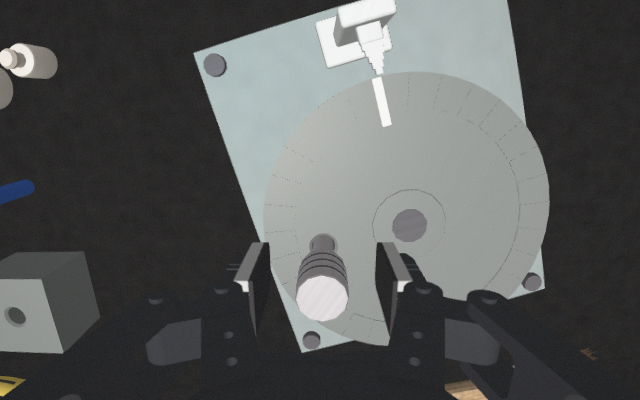

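Head top is at z≈0.0995, so the pin is fully down and upright, with the line at the pointer. Retreating straight up.

>>> {"fn": "play_rows", "kwargs": {
  "moves": [
    [0,0,-0.01,0],
    [0,0,-0.02,0],
    [0,0,-0.03,0],
    [0,0,-0.04,0],
    [0,0,-0.04,0],
    [0,0,0,0],
    [0,0,0,0],
    [0,0,0,0]
  ]
}}

```text
time: 20.05
tcp_pos: [0.4939, 0.0733, 0.1945]
eef_rot: [[1.0, -0.015, 0.002], [-0.015, -1.0, -0.009], [0.002, 0.009, -1.0]]
contact_force: [0.6, 0.4, 0.1]
gripper_width: 0.0473
```

Run:
```python
from h import *
delta([.4945,.0725,.06])
s=sense();p,d=imaging.snapshot('wrist');cv2.imwrite('pics/w21.png',p[:,:,::-1])
g=cv2.cvtColor(p,cv2.COLOR_RGB2GRAY);P=cloud('wrist',d,s)
m=(P[:,:,2]>.093)&(P[:,:,2]<.106)&(np.hypot(P[:,:,0]-.492,P[:,:,1]-.072)<.03);print('head',P[m].mean(0),m.sum(),np.percentile(P[m][:,2],[10,50,90]))
p,d=imaging.snapshot('scene');cv2.imwrite('pics/s21.png',p[:,:,::-1])
```

```text
pos [0.4939 0.0733 0.1945] yaw -0.0152 F [0.63 0.44 0.1 ] t 20.05 w 0.0473 d tool [ 0.0004 -0.0004  0.1345] turn None
head [0.49484581 0.07282144 0.09902652] 508 [0.09804825 0.09924818 0.1002509 ]
```

View pics/w21.png

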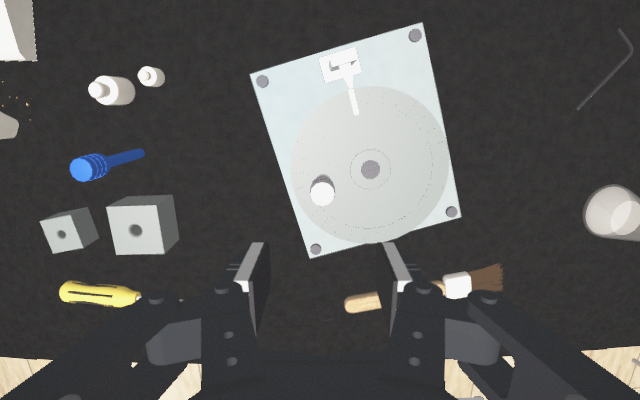

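View pics/s21.png

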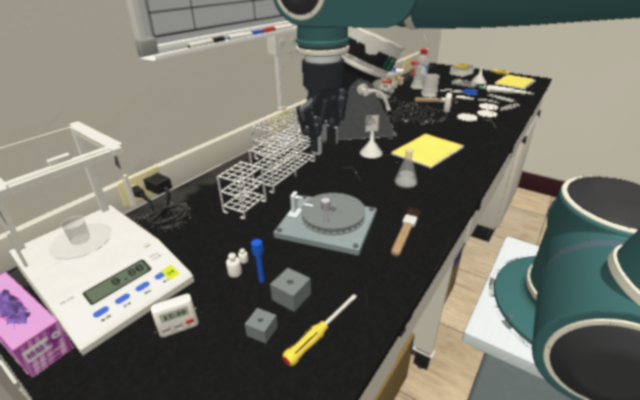

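The pin stands upright in the unit at (322,190) in the wrist view. The line at (354,100) runs straight into the pointer, and the flask and hex key look undisturbed. Handing in.

Run:
```python
from plant import job
print(job.finish_job())
```

```text
the job is handed in; nothing more can be done
None
```

I turned the pulley until its line faced the pointer, put the steel timing pin through it to the bottom of the plate's hole, and released it. The job was handed in after about 20 s of the 67 s allowed; no verdict was reported.

**Pulley:** I pressed on the rim with closed fingers, at about 8–9 N down for most of the turn. Total force peaked at about 12 N in the readings I saw. The fingers slipped at first at about 5 N, so I pressed harder. After the turn I measured the line against the pointer at about −0.01 rad (limit ±0.05). Measuring from the shaft centre instead gave as much as −0.03. I did not measure the angle again after inserting the pin, but in the last pictures the line still ran straight into the pointer.

**Pin:** It went in with no contact force visible above the roughly 1 N noise. After release the top of the head was about 99 mm above the bench against a nominal 100 mm, so it is fully down, and it looked upright. The gripper then moved straight up and clear, and the flask and hex key look undisturbed.

**Disagreements:**
- **Finger tips:** When shut they were about 25 mm behind the stated TCP, according to the wrist depth, the scene view and the contact height. I worked from the measured positions.
- **Cameras:** The top and wrist cameras differed by 2–4 mm, so I used the wrist camera for the insertion.

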